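Click-test the bike lights, dock the sound ones, start the charge timer

ROBOT

A 6-joint arm with a two-finger parallel gripper is mounted at the origin on the work surface. World frame = base frame: x ahead of the robot, y to its left, z up, the work surface at z = 0. Lengths are in m, angles in rad, forces in N, time in s.
With the tool pointing down it reaches from about 0.35 to 0.975 m from the base axis. Payload 4.9 kg.
Tool frame: the origin (TCP) lies at the very end of the fingers, on their centre line; the grasp point (between the pads) lies 19 mm behind it; z points along the fingers, y is the direction in which the jaws open and shut (so a half turn about z gives the same grasp; the last joint's range is limited). The gripper opens to 85 mm and grips with 20 to 120 N. Pads are 22 mm wide; open, the fingers measure 114 mm over their backs; the gripper's body (76 mm by 85 mm) begins 54 mm behind the grasp point. The pads swing forward as they close: fully open they stand 13 mm farther back than shut.
Start: joints at [1.146, 0.053, 1.613, -0, 1.476, -0.119], TCP at [0.188, 0.596, 0.231] pointing down, gripper open.
Joint ranges: [-3.01, 3.01], [-1.01, 2.22], [0.06, 2.58], [-1.02, 4.17], [0.09, 2.62], [-3.14, 3.14]. Speed limits (rad/s): [2.57, 2.57, 3.14, 3.14, 3.14, 3.14].

INTERFACE

Orientations are given as a unit quaternion [w, x, y, z].
In Python, from plant import state, eyes, job_done gives the robot as it stands.
- The arm moves only by the tool apply_moves, never from a script. Its argument "commands" is a list of rows, each an object with "linear": the shift along the tool's x, y, z in m, a list of three; "delta_rot": the turn, a rotation vector about the tool's x, y, z in degrees, a list of three; "fingers": the closure in counts, from 0 (fully open) to 255 (shut). In form: [{"linear": [x, y, z], "delta_rot": [wx, wy, wz], "fingers": fingers}, ...]. A call has exactly 8 rows; each row is the pose to reach, as a shift and turn from the pose commanded when the call began, along the tool's axes at that moment; what a row does not reach only later rows make up. A row lasts 1/10 s, in which the tool goes at most 50 mm and 8.59 degrees, less where a joint would pass 70% of its speed; a pose out of reach is approached as far as the arm can. A call with a gripper value outside its range is refused whole. The fingers move at their own pace and stop on an object; the grip force is fixed at half the most. Time passes only in rows, so rows that repeat a pose let the fingers close, or fill a call up. It gives the time, the measured TCP pose, the force and the opening at its end, in the units of the state.
- state(): the state, without advancing time (a new reading comes with each control period).
- eyes.grab_frame(name): name is "side" or "top" or "wrist"; returns the picture (400x640x3 uint8, red, green, blue); there is no depth.
- eyes.camera_params(name): a dict with "fx", "fy", "cx", "cy" (pixels), "position" and "rotation" of the camera in the world; the wrist camera has in their place "T_tool_cam" (4x4, takes a point from camera to tool coordinates, whose origin is the TCP and whose axes are the flange's). Camera axes: x right, y down, z forward; pixel columns grow to the right and rows downward; lengths in m; the calibration is good to about 2 mm. A picture is of the moment at which its call begins: read the wrist's pose just before it. camera_params takes no time and is no camera call.
- job_done(): hands the job in, once; it reports no verdict.
The state is a dict: "time": time; "joint_pos": joint angles; "joint_vel": joint speeds; "joint_efforts": joint torques, N m; "tool_pos": TCP position; "tool_rot": TCP orientation; "contact_force": force on the tool from outside, world axes, zero at the start; "ft_torque": the same for the moment, N m; "gripper_width": opening from 0.0 (shut) to 1.0 (fully open).
Only numpy, scipy, OpenCV 4.12 (cv2) and the standard library are available. Lean on these libraries where they do the work, as an engineer would, in place of code of your own. Each camera call takes 0.05 s, during which the arm holds its last target.

TASK

Test every bike light on the console by clicking its orange button fully in. Lay each light whose button stays in flat in the middle of its own bay of the white charging dock, button up, and set each light whose button springs back flat in the red repair tray, also button up. When all are sorted, push the red timer plunger all the way down once and let it come up again; leave the bowl, tin and keys alone.

Things in the scene. Friction and masses are not known exactly. Their poses are not given: they have to be found in the camera images.
- light_a: green bike light, 80 long (x) x 46 wide (y) x 36 mm high, 0.13 kg, lying button up; origin at the centre of its underside, x along its length towards the clear lens, z up through the button. All six lights look alike; only some are present (None if absent)
- button_a (a joint): orange push button, 26 mm across, mid-top of light_a: metres pressed in, 0 = out (top 51 mm above the light's underside), 0.012 = fully in (39 mm). About 5 N pushes it fully in. Let go, a sound one stays in at 0.012 (if pushed only part way, it stays part way); a failing one springs back to about 0.003 after a full press
- light_b: green bike light, 80 long (x) x 46 wide (y) x 36 mm high, 0.13 kg, lying button up; origin at the centre of its underside, x along its length towards the clear lens, z up through the button. All six lights look alike; only some are present (None if absent)
- button_b (a joint): orange push button, 26 mm across, mid-top of light_b: metres pressed in, 0 = out (top 51 mm above the light's underside), 0.012 = fully in (39 mm). About 5 N pushes it fully in. Let go, a sound one stays in at 0.012 (if pushed only part way, it stays part way); a failing one springs back to about 0.003 after a full press
- light_c: green bike light, 80 long (x) x 46 wide (y) x 36 mm high, 0.13 kg, lying button up; origin at the centre of its underside, x along its length towards the clear lens, z up through the button. All six lights look alike; only some are present (None if absent)
- button_c (a joint): orange push button, 26 mm across, mid-top of light_c: metres pressed in, 0 = out (top 51 mm above the light's underside), 0.012 = fully in (39 mm). About 5 N pushes it fully in. Let go, a sound one stays in at 0.012 (if pushed only part way, it stays part way); a failing one springs back to about 0.003 after a full press
- light_d: green bike light, 80 long (x) x 46 wide (y) x 36 mm high, 0.13 kg, lying button up; origin at the centre of its underside, x along its length towards the clear lens, z up through the button. All six lights look alike; only some are present (None if absent)
- button_d (a joint): orange push button, 26 mm across, mid-top of light_d: metres pressed in, 0 = out (top 51 mm above the light's underside), 0.012 = fully in (39 mm). About 5 N pushes it fully in. Let go, a sound one stays in at 0.012 (if pushed only part way, it stays part way); a failing one springs back to about 0.003 after a full press
- light_e: green bike light, 80 long (x) x 46 wide (y) x 36 mm high, 0.13 kg, lying button up; origin at the centre of its underside, x along its length towards the clear lens, z up through the button. All six lights look alike; only some are present (None if absent)
- button_e (a joint): orange push button, 26 mm across, mid-top of light_e: metres pressed in, 0 = out (top 51 mm above the light's underside), 0.012 = fully in (39 mm). About 5 N pushes it fully in. Let go, a sound one stays in at 0.012 (if pushed only part way, it stays part way); a failing one springs back to about 0.003 after a full press
- light_f: green bike light, 80 long (x) x 46 wide (y) x 36 mm high, 0.13 kg, lying button up; origin at the centre of its underside, x along its length towards the clear lens, z up through the button. All six lights look alike; only some are present (None if absent)
- button_f (a joint): orange push button, 26 mm across, mid-top of light_f: metres pressed in, 0 = out (top 51 mm above the light's underside), 0.012 = fully in (39 mm). About 5 N pushes it fully in. Let go, a sound one stays in at 0.012 (if pushed only part way, it stays part way); a failing one springs back to about 0.003 after a full press
- dock: fixed white charging dock, plate 110 (x) x 260 (y) x 12 mm high, with four grey ribs across its width at y = -120, -40, 40, 120 mm, 20 mm wide, their tops 20 mm above the console, so three bays 60 mm wide (y), open at both ends along x; origin at the centre of its underside
- bay_0 (a point): centre of the floor of one dock bay, 12 mm above the console; the light's length goes along the dock's x (lens either way), its width along the dock's y
- bay_1 (a point): centre of the floor of one dock bay, 12 mm above the console; the light's length goes along the dock's x (lens either way), its width along the dock's y
- bay_2 (a point): centre of the floor of one dock bay, 12 mm above the console; the light's length goes along the dock's x (lens either way), its width along the dock's y
- tray: fixed open red repair tray, 130 (x) x 280 (y) x 24 mm high outside, walls and floor 5 mm; origin at the centre of its underside. Three lights fit side by side along its y
- timer: fixed grey push-timer box 80 x 80 x 40 mm high with a red plunger on top; origin at the centre of its underside
- plunger (a joint): sprung red plunger of the timer: metres pushed down, 0 = up, 0.022 = fully down; about 10 N holds it fully down, and it springs back up when let go
- plunger_top (a point): centre of the top of the plunger's red cap (44 mm across), 78 mm above the console when up, 56 mm when fully down
- key_bowl: bystander: cream ceramic key bowl 130 mm across, 50 high; origin under its centre
- tin: bystander: closed aluminium tin 90 x 130 x 47 mm; origin under its centre
- carabiner: bystander: steel carabiner with two keys lying flat, about 145 mm long; origin near the carabiner's centre

How it is judged:
On the way, in this order (a step that is already met when the one before it is completed fails the run):
1. every light present has been clicked; the latching ones lie in the dock's bays with their buttons in, the failing ones in the repair tray (((value of joint button_a above 0.01 m and x of light_a in the frame of dock between -0.03 and 0.03 m and y of light_a in the frame of dock between -0.115 and 0.115 m and z of light_a in the frame of dock below 0.016 m) or (value of joint button_a between 0.001 and 0.0048 m and x of light_a in the frame of tray between -0.06 and 0.06 m and y of light_a in the frame of tray between -0.135 and 0.135 m and z of light_a in the frame of tray below 0.012 m)) and angle between each of light_a, light_b, light_c, light_d, light_e, light_f's own z axis and vertical below 0.12 rad and linear speed of each of light_a, light_b, light_c, light_d, light_e, light_f below 0.03 m/s and ((value of joint button_b above 0.01 m and x of light_b in the frame of dock between -0.03 and 0.03 m and y of light_b in the frame of dock between -0.115 and 0.115 m and z of light_b in the frame of dock below 0.016 m) or (value of joint button_b between 0.001 and 0.0048 m and x of light_b in the frame of tray between -0.06 and 0.06 m and y of light_b in the frame of tray between -0.135 and 0.135 m and z of light_b in the frame of tray below 0.012 m)) and ((value of joint button_c above 0.01 m and x of light_c in the frame of dock between -0.03 and 0.03 m and y of light_c in the frame of dock between -0.115 and 0.115 m and z of light_c in the frame of dock below 0.016 m) or (value of joint button_c between 0.001 and 0.0048 m and x of light_c in the frame of tray between -0.06 and 0.06 m and y of light_c in the frame of tray between -0.135 and 0.135 m and z of light_c in the frame of tray below 0.012 m)) and ((value of joint button_d above 0.01 m and x of light_d in the frame of dock between -0.03 and 0.03 m and y of light_d in the frame of dock between -0.115 and 0.115 m and z of light_d in the frame of dock below 0.016 m) or (value of joint button_d between 0.001 and 0.0048 m and x of light_d in the frame of tray between -0.06 and 0.06 m and y of light_d in the frame of tray between -0.135 and 0.135 m and z of light_d in the frame of tray below 0.012 m)) and ((value of joint button_e above 0.01 m and x of light_e in the frame of dock between -0.03 and 0.03 m and y of light_e in the frame of dock between -0.115 and 0.115 m and z of light_e in the frame of dock below 0.016 m) or (value of joint button_e between 0.001 and 0.0048 m and x of light_e in the frame of tray between -0.06 and 0.06 m and y of light_e in the frame of tray between -0.135 and 0.135 m and z of light_e in the frame of tray below 0.012 m)) and ((value of joint button_f above 0.01 m and x of light_f in the frame of dock between -0.03 and 0.03 m and y of light_f in the frame of dock between -0.115 and 0.115 m and z of light_f in the frame of dock below 0.016 m) or (value of joint button_f between 0.001 and 0.0048 m and x of light_f in the frame of tray between -0.06 and 0.06 m and y of light_f in the frame of tray between -0.135 and 0.135 m and z of light_f in the frame of tray below 0.012 m))), for 0.2 s.
2. after that, the timer plunger is pushed all the way down (value of joint plunger above 0.02 m), for 0.1 s.
At the end, for the whole second after the job is handed in: Latching lights lie flat between the ribs of dock bays, within 30 mm of a bay's middle lengthwise, buttons in at least 10 mm; failing ones, clicked, lie flat on the tray floor, button up (tilt below 0.12 rad); the plunger, pushed down 20 mm or more after the sorting, is up again (all of step 1 and value of joint plunger below 0.004 m); the robot touches nothing.
It fails at once if the key bowl is moved by more than 40 mm (distance of key_bowl from where it was at the start of the episode above 0.04 m).
It fails at once if the tin is moved by more than 40 mm (distance of tin from where it was at the start of the episode above 0.04 m).
It fails at once if the carabiner is moved by more than 40 mm (distance of carabiner from where it was at the start of the episode above 0.04 m).
Of light_a, light_b, light_c, light_d, light_e, light_f only 4 to 6 are there at a start; the rules pass over those that are not, and their reading is None.
At some moment in a run one of light_a, light_b, light_c, light_d, light_e, light_f may be knocked a few centimetres aside while the robot is not near it.
Once in a run the grip may slacken for a moment while it holds something.
It also fails if it takes over 210 s, if anything falls off the work surface, if the arm or the gripper's body presses on something with over 40 N, if the wrist force passes 120 N, or if a joint passes its speed limit or range.

## Working session

There is one attempt and no reset: what is moved stays moved. The work goes in short steps, Python scripts to look and compute and a tool call to move; the robot and the scene stay as the last step left them, time stands still between calls to the robot, and variables do not carry over. Pictures are saved under pics/ and viewed, and the job is handed in when it is done.

Besides the shell and the picture viewer there is one more tool, called after ">>>" as a command line: name --argument value ..., lists and objects as JSON in quotes. apply_moves: Moves the arm, as the interface text tells. Its arguments: {"type":"object","properties":{"commands":{"type":"array","items":{"type":"object","properties":{"linear":{"type":"array","items":{"type":"number"}},"delta_rot":{"type":"array","items":{"type":"number"}},"fingers":{"type":"number"}}}}},"required":["commands"]}

```bash
mkdir -p pics; ls
cat > h.py <<'E'
import numpy as np, cv2
from plant import state, eyes, job_done
from scipy.spatial.transform import Rotation as R
def grab(n,name):
    im=eyes.grab_frame(n); cv2.imwrite(f'pics/{name}.png',im[:,:,::-1]); return im
def q2R(q): return R.from_quat([q[1],q[2],q[3],q[0]]).as_matrix()
def cam(n,st=None):
    p=eyes.camera_params(n)
    K=np.array([[p['fx'],0,p['cx']],[0,p['fy'],p['cy']],[0,0,1]])
    if n=='wrist':
        st=st or state(); T=np.eye(4); T[:3,:3]=q2R(st['tool_rot']); T[:3,3]=st['tool_pos']
        T=T@np.array(p['T_tool_cam']); return K,T[:3,:3],T[:3,3]
    r=np.array(p['rotation'],float)
    if r.shape!=(3,3): r=q2R(r)
    return K,r,np.array(p['position'])
def ray(c,u,v,z):
    K,r,t=c; d=r@np.linalg.inv(K)@np.array([u,v,1.]); return t+d*(z-t[2])/d[2]
def proj(c,P):
    K,r,t=c; q=K@(r.T@(np.array(P)-t)); return q[:2]/q[2]
E
python3 - <<'E'
from h import *
s=state();print({k:np.round(v,3).tolist() for k,v in s.items()})
for n in('top','side','wrist'):
    print(n,eyes.camera_params(n))
    grab(n,n+'0')
E
```

```text
pics
{'time': 0.0, 'joint_pos': [1.146, 0.053, 1.614, -0.0, 1.476, -0.119], 'joint_vel': [-0.001, 0.0, 0.0, 0.001, -0.0, 0.001], 'joint_efforts': [0.002, -39.367, -37.019, 0.0, 0.007, -0.0], 'tool_pos': [0.188, 0.595, 0.23], 'tool_rot': [-0.0, 0.152, 0.988, -0.001], 'contact_force': [-0.269, -0.404, 0.056], 'ft_torque': [0.027, 0.026, 0.013], 'gripper_width': 0.998}
top {'fx': 363.4306946879327, 'fy': 363.4306946879327, 'cx': 326.24532061647244, 'cy': 195.13708684229303, 'position': array([ 4.39920082e-01, -5.53325414e-04,  1.00996871e+00]), 'rotation': array([-0.06908187,  0.70726647, -0.70199154,  0.04700759])}
side {'fx': 485.58376877546397, 'fy': 485.58376877546397, 'cx': 316.6263362639266, 'cy': 203.7867792072622, 'position': array([0.49447753, 1.02476819, 0.65534298]), 'rotation': array([ 0.02072107, -0.05483296,  0.8592677 , -0.50815648])}
wrist {'fx': 305.18401024824357, 'fy': 305.18401024824357, 'cx': 319.31590086593894, 'cy': 201.38231996162676, 'T_tool_cam': array([[-4.63782886e-04, -9.44383274e-01, -3.28846495e-01,
         8.59479297e-02],
       [ 9.99999846e-01, -5.38045591e-04,  1.34830210e-04,
         6.95780059e-04],
       [-3.04265803e-04, -3.28846382e-01,  9.44383378e-01,
        -1.42627879e-01],
       [ 0.00000000e+00,  0.00000000e+00,  0.00000000e+00,
         1.00000000e+00]])}
```

View pics/top0.png

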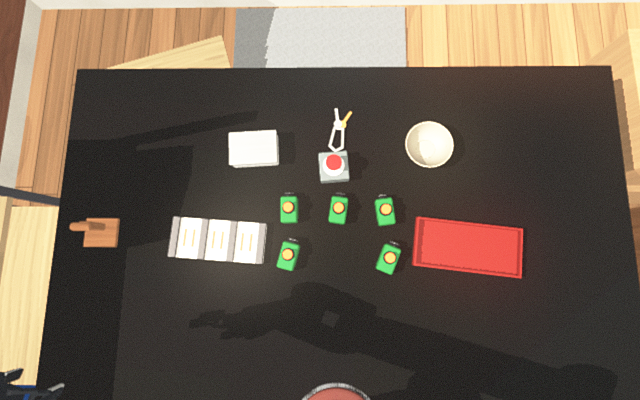

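View pics/side0.png

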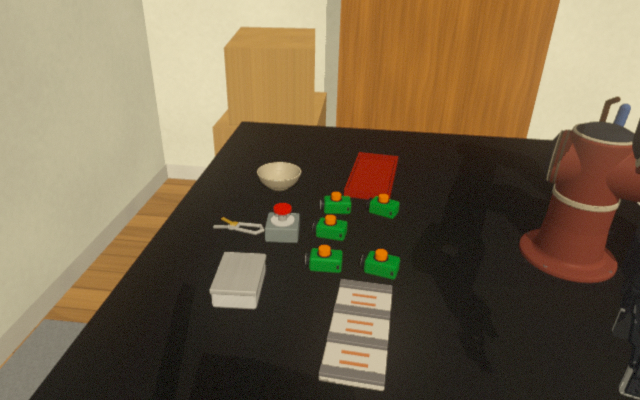

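View pics/wrist0.png

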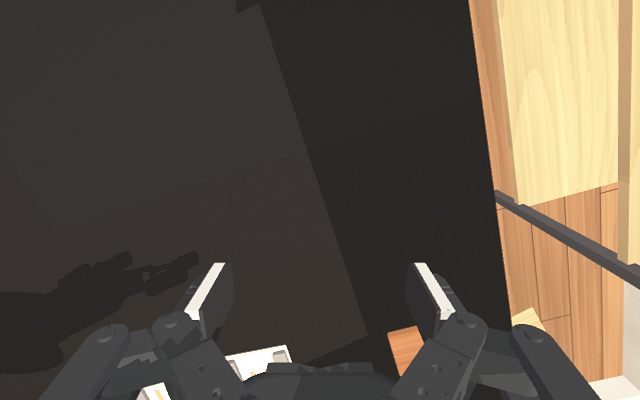

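Five lights, the dock on the left, the tray on the right, and the timer between tin and bowl. Next I measure everything from the top and side views.

```bash
cat >> h.py <<'E'
def masks(im):
    h=cv2.cvtColor(im,cv2.COLOR_RGB2HSV)
    return dict(green=cv2.inRange(h,(45,120,50),(75,255,255)),
      orange=cv2.inRange(h,(8,130,120),(32,255,255)),
      red=cv2.inRange(h,(0,150,60),(6,255,255))|cv2.inRange(h,(174,150,60),(180,255,255)))
def blobs(m,amin=20):
    n,l,s,c=cv2.connectedComponentsWithStats(m)
    return [(c[i],s[i],l==i) for i in range(1,n) if s[i][4]>=amin]
def tri(ca,a,cb,b):
    A=[];B=[]
    for (K,r,t),p in((ca,a),(cb,b)):
        d=r@np.linalg.inv(K)@np.array([p[0],p[1],1.]);d/=np.linalg.norm(d);M=np.eye(3)-np.outer(d,d);A.append(M);B.append(M@t)
    A=np.vstack(A);B=np.hstack(B);x=np.linalg.lstsq(A,B,rcond=None)[0];return x,np.linalg.norm(A@x-B)
def lights(im,c,zt=0.051,amin=60):
    m=masks(im);out=[]
    for ce,s,bl in blobs(m['green'],amin):
        x,y,w,hh=s[:4]
        pts=np.argwhere(bl)[:,::-1]; rect=cv2.minAreaRect(cv2.convexHull(pts.astype(np.float32)))
        box=np.zeros(bl.shape,np.uint8); cv2.fillConvexPoly(box,cv2.convexHull(pts.astype(np.int32)),255)
        box=cv2.dilate(box,np.ones((7,7)))
        ob=[o for o in blobs(m['orange']&box,8)]
        if not ob: out.append((None,ce,rect));continue
        o=max(ob,key=lambda o:o[1][4])
        out.append((o[0],ce,rect,ray(c,*o[0],zt),o[1][4]))
    return out
E
python3 - <<'E'
from h import *
a=cv2.imread('pics/top0.png')[:,:,::-1];b=cv2.imread('pics/side0.png')[:,:,::-1]
ct,cs=cam('top'),cam('side')
T=lights(a,ct);S=lights(b,cs)
for t in T:
    print('T',t[0],np.round(t[3],3),t[4],np.round(proj(cs,t[3]),1))
    bx=cv2.boxPoints(t[2]);w=[ray(ct,*p,0.036) for p in bx];
    e=[w[1]-w[0],w[2]-w[1]];e.sort(key=lambda v:-np.linalg.norm(v));print('   ',[round(float(np.linalg.norm(v)),3) for v in e],'yaw',np.degrees(np.arctan2(e[0][1],e[0][0])))
for t in S: print('S',t[0],t[3] if len(t)>3 else '')
for t in T:
    s=min(S,key=lambda s:np.linalg.norm(s[0]-proj(cs,t[3]))); print(tri(ct,t[0],cs,s[0]))
for ce,s,bl in blobs(masks(a)['red'],50):
    pts=np.argwhere(bl)[:,::-1];r=cv2.minAreaRect(pts.astype(np.float32));print('red',ce,r)
    for p in cv2.boxPoints(r): print(np.round(ray(ct,*p,0.024),3))
rb=max(blobs(masks(a)['red'],50),key=lambda o:-o[1][4])
print(ray(ct,*rb[0],0.078))
h=cv2.cvtColor(a,cv2.COLOR_RGB2HSV);w=cv2.inRange(h,(0,0,130),(180,60,255));w[:,:150]=0;w[:,275:]=0;w[:200]=0;w[275:]=0
w=cv2.morphologyEx(w,cv2.MORPH_CLOSE,np.ones((7,7)))
for ce,s,bl in blobs(w,100):
    pts=np.argwhere(bl)[:,::-1];r=cv2.minAreaRect(pts.astype(np.float32));print('dock',ce,r)
    for p in cv2.boxPoints(r): print(p,np.round(ray(ct,*p,0.02),3))
for n,i,(x0,x1,y0,y1) in(('zt',a,(160,540,90,290)),('zs',b,(200,420,140,390))):
    z=i[y0:y1,x0:x1];f=2.1 if n=='zt' else 2.3;cv2.imwrite(f'pics/{n}.png',cv2.resize(z,None,fx=f,fy=f,interpolation=2)[:,:,::-1])
E
```

```text
T [287.74193548 206.48387097] [0.568 0.133 0.051] 31 [324.7 248. ]
    [0.068, 0.044] yaw -178.64369538198213
T [338.07142857 207.        ] [ 0.567 -0.001  0.051] 42 [330.5 217.5]
    [0.072, 0.046] yaw -7.585446100148736
T [385.94594595 208.75675676] [ 0.563 -0.128  0.051] 37 [336.2 193.9]
    [0.072, 0.048] yaw -172.48182610588597
T [286.93333333 253.9       ] [0.443 0.132 0.051] 30 [381.5 252.3]
    [0.07, 0.044] yaw -12.554088982550635
T [390.2        256.74285714] [ 0.438 -0.137  0.051] 35 [383.1 195.7]
    [0.072, 0.048] yaw -22.58591713499833
S [335.73170732 195.85365854] [ 0.56356864 -0.11690672  0.051     ]
S [382.87356322 197.8045977 ] [ 0.43876388 -0.12504555  0.051     ]
S [330.         219.34313725] [0.5674939  0.00737722 0.051     ]
S [324.23622047 250.19685039] [0.56790869 0.14165093 0.051     ]
S [380.93846154 254.43846154] [0.44388844 0.1400134  0.051     ]
(array([0.56849785, 0.13364208, 0.04550876]), np.float64(0.0001095951176455092))
(array([ 0.56796645, -0.00148897,  0.04571096]), np.float64(0.0002337526653288438))
(array([ 0.56414532, -0.12897342,  0.04459195]),
[... 218 characters left out ...]
3 161.69325153] ((333.5, 162.0), (14.0, 13.0), 90.0)
[0.717 0.03  0.024]
[ 0.717 -0.006  0.024]
[ 0.677 -0.006  0.024]
[0.677 0.03  0.024]
red [467.81522529 246.71275436] ((468.1024169921875, 246.62969970703125), (112.16759490966797, 50.41699981689453), 6.709836483001709)
[ 0.417 -0.191  0.024]
[ 0.55  -0.211  0.024]
[ 0.517 -0.504  0.024]
[ 0.386 -0.479  0.024]
[0.68400858 0.0112876  0.078     ]
dock [217.39622166 239.87783375] ((216.8365478515625, 239.7371063232422), (96.96145629882812, 41.94842529296875), 4.513988018035889)
[166.85547 256.83072] [0.432 0.464 0.02 ]
[170.15692 215.0124 ] [0.546 0.464 0.02 ]
[266.81763 222.6435 ] [0.527 0.194 0.02 ]
[263.51617 264.4618 ] [0.414 0.198 0.02 ]
```

View pics/zt.png

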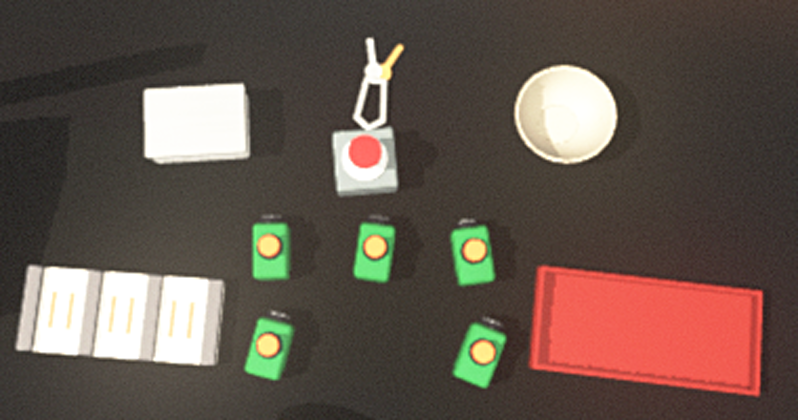

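```bash
cat >> h.py <<'E'
def plan(x,y,z,yaw):
    """yaw: deg of light's x axis (jaws perpendicular). tool x -> yaw+180"""
    s=state();Rt=q2R(s['tool_rot'])
    lin=Rt.T@(np.array([x,y,z])-s['tool_pos'])
    yw=np.radians(yaw);xt=-np.array([np.cos(yw),np.sin(yw),0]);zt=np.array([0,0,-1.]);Rd=np.column_stack([xt,np.cross(zt,xt),zt])
    rv=np.degrees(R.from_matrix(Rt.T@Rd).as_rotvec())
    print('t',round(s['time'],2),'LIN',np.round(lin,4).tolist(),'ROT',np.round(rv,2).tolist(),'pos',np.round(s['tool_pos'],4).tolist(),'F',np.round(s['contact_force'],1).tolist(),'g',round(s['gripper_width'],3))
E
python3 - <<'E'
from h import *
plan(0.42,0,0.33,0)
E
```

```text
t 0.15 LIN [-0.4006, -0.4982, -0.0989] ROT [-0.09, -0.02, -17.52] pos [0.188, 0.5955, 0.2303] F [-0.7, -0.3, -0.0] g 0.996
```

>>> apply_moves --commands '[{"linear": [-0.2, -0.25, -0.05], "delta_rot": [0, 0, -9], "fingers": 255}, {"linear": [-0.2, -0.25, -0.05], "delta_rot": [0, 0, -9], "fingers": 255}, {"linear": [-0.2, -0.25, -0.05], "delta_rot": [0, 0, -9], "fingers": 255}, {"linear": [-0.2, -0.25, -0.05], "delta_rot": [0, 0, -9], "fingers": 255}, {"linear": [-0.2, -0.25, -0.05], "delta_rot": [0, 0, -9], "fingers": 255}, {"linear": [-0.2, -0.25, -0.05], "delta_rot": [0, 0, -9], "fingers": 255}, {"linear": [-0.4, -0.498, -0.1], "delta_rot": [0, 0, -17.5], "fingers": 255}, {"linear": [-0.4, -0.498, -0.1], "delta_rot": [0, 0, -17.5], "fingers": 255}]'

```text
time: 0.95
tool_pos: [0.3283, 0.2336, 0.2918]
tool_rot: [0.0, -0.002, 1.0, 0.0]
contact_force: [0.4, 0.0, 1.1]
gripper_width: 0.0
```

Run:
```python
from h import *
plan(0.42,0,0.33,0)
```

```text
t 0.95 LIN [-0.0909, -0.2339, -0.0382] ROT [0.01, 0.01, 0.2] pos [0.3283, 0.2336, 0.2918] F [0.4, 0.0, 1.1] g 0.0
```

>>> apply_moves --commands '[{"linear": [-0.08, -0.22, -0.03], "delta_rot": [0, 0, 0], "fingers": 255}, {"linear": [-0.08, -0.22, -0.03], "delta_rot": [0, 0, 0], "fingers": 255}, {"linear": [-0.08, -0.22, -0.03], "delta_rot": [0, 0, 0], "fingers": 255}, {"linear": [-0.08, -0.22, -0.03], "delta_rot": [0, 0, 0], "fingers": 255}, {"linear": [-0.08, -0.22, -0.03], "delta_rot": [0, 0, 0], "fingers": 255}, {"linear": [-0.08, -0.22, -0.03], "delta_rot": [0, 0, 0], "fingers": 255}, {"linear": [-0.08, -0.22, -0.03], "delta_rot": [0, 0, 0], "fingers": 255}, {"linear": [-0.08, -0.22, -0.03], "delta_rot": [0, 0, 0], "fingers": 255}]'

```text
time: 1.75
tool_pos: [0.408, 0.0159, 0.3215]
tool_rot: [-0.0, -0.0, 1.0, 0.0]
contact_force: [0.5, 0.7, -0.1]
gripper_width: 0.001
```

Run:
```python
from h import *
plan(0.42,0,0.33,0)
s=state();c=cam('wrist',s);im=grab('wrist','w1')
for t in lights(im,c):
    if t[0] is None: continue
    bx=cv2.boxPoints(t[2]);w=[ray(c,*p,0.03) for p in bx]
    e=[w[1]-w[0],w[2]-w[1]];e.sort(key=lambda v:-np.linalg.norm(v))
    print(np.round(t[0],1),np.round(t[3],3),t[4],[round(float(np.linalg.norm(v)),3) for v in e],'yaw',np.degrees(np.arctan2(e[0][1],e[0][0])))
```

```text
t 1.75 LIN [-0.012, -0.0159, -0.0085] ROT [0.03, -0.04, 0.05] pos [0.408, 0.0159, 0.3215] F [0.5, 0.7, -0.1] g 0.001
[213.8 178.3] [ 0.432 -0.13   0.051] 106 [0.079, 0.05] yaw 155.5564704931772
[395.3 180.9] [0.436 0.124 0.051] 82 [0.076, 0.052] yaw 165.442544220984
[227.3 256.5] [ 0.555 -0.123  0.051] 113 [0.083, 0.054] yaw 7.44794752746153
[302.5 255.8] [ 0.554 -0.009  0.051] 26 [0.062, 0.046] yaw 172.10285441543533
[391.4 258.2] [0.558 0.128 0.051] 104 [0.083, 0.05] yaw 5.415080024380043
```

View pics/w1.png

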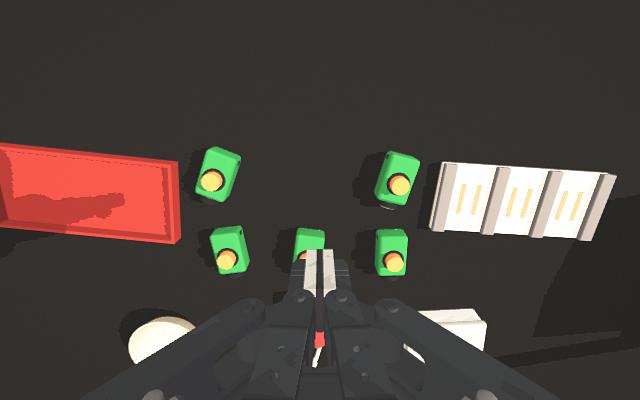

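Run:
```python
from h import *
a=cv2.imread('pics/w1.png')
z=np.hstack([cv2.resize(a[140:210,190:250],None,fx=6,fy=6,interpolation=0),cv2.resize(a[140:210,370:430],None,fx=6,fy=6,interpolation=0)])
cv2.imwrite('pics/w1z.png',z)
h=cv2.cvtColor(a,cv2.COLOR_BGR2HSV)
for v in range(172,194,2): print(v,[tuple(h[v,u].tolist()) for u in range(200,224,4)])
```

```text
172 [(65, 147, 166), (152, 58, 57), (10, 178, 233), (17, 158, 255), (9, 162, 183), (150, 4, 57)]
174 [(65, 149, 176), (7, 164, 135), (27, 117, 255), (22, 139, 255), (19, 148, 255), (4, 77, 83)]
176 [(65, 155, 174), (27, 117, 255), (26, 122, 255), (26, 121, 255), (19, 150, 255), (18, 153, 255)]
178 [(67, 161, 166), (26, 122, 255), (26, 122, 255), (26, 121, 255), (26, 119, 255), (19, 149, 255)]
180 [(36, 128, 178), (25, 122, 255), (26, 122, 255), (26, 121, 255), (26, 122, 255), (18, 151, 255)]
182 [(48, 127, 173), (25, 123, 255), (26, 122, 255), (26, 122, 255), (26, 121, 255), (17, 155, 255)]
184 [(62, 136, 169), (25, 122, 255), (25, 123, 255), (25, 123, 255), (25, 121, 255), (15, 162, 255)]
186 [(66, 153, 168), (26, 121, 255), (25, 122, 255), (25, 123, 255), (26, 121, 255), (8, 76, 77)]
188 [(65, 149, 174), (20, 152, 255), (25, 122, 255), (25, 123, 255), (26, 124, 255), (155, 26, 58)]
190 [(65, 147, 233), (66, 159, 175), (25, 131, 255), (26, 123, 255), (86, 68, 60), (65, 147, 245)]
192 [(64, 147, 233), (65, 146, 232), (65, 149, 232), (66, 155, 234), (65, 147, 238), (64, 146, 234)]
```

View pics/w1z.png

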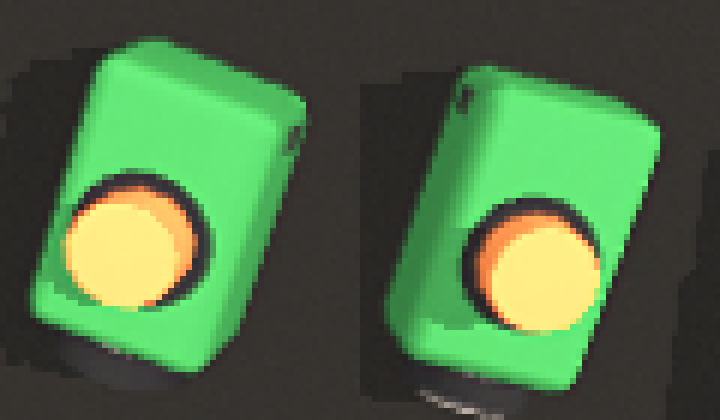

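```bash
cat >> h.py <<'E'
def wl(im,c,zt=0.051,amin=60):
    h=cv2.cvtColor(im,cv2.COLOR_RGB2HSV)
    cap=cv2.inRange(h,(22,80,200),(33,150,255));gt=cv2.inRange(h,(50,110,195),(78,255,255));g=cv2.inRange(h,(45,100,50),(80,255,255))
    out=[]
    for ce,s,bl in blobs(cap,amin):
        n=cv2.dilate(bl.astype(np.uint8),np.ones((31,31)))
        if (g&(n*255)).astype(bool).sum()<100: continue
        (u,v),r=cv2.minEnclosingCircle(np.argwhere(bl)[:,::-1].astype(np.float32))
        el=cv2.fitEllipse(cv2.findContours(bl.astype(np.uint8),0,1)[0][0])
        P=ray(c,*ce,zt); rr=np.linalg.norm(ray(c,u+r,v,zt)-ray(c,u,v,zt))
        # green top face
        best=None
        lab=cv2.morphologyEx(gt,cv2.MORPH_OPEN,np.ones((3,3)))
        bs=[o for o in blobs(lab,150)]
        b=min(bs,key=lambda o:np.linalg.norm(o[0]-ce)) if bs else None
        yaw=None;sz=None;ctr=None
        if b is not None:
            pts=np.argwhere(b[2])[:,::-1]
            w=np.array([ray(c,*p,0.036)[:2] for p in cv2.convexHull(pts.astype(np.int32))[:,0]])
            R0=cv2.minAreaRect((w*1000).astype(np.float32));bx=cv2.boxPoints(R0);e=[bx[1]-bx[0],bx[2]-bx[1]];e.sort(key=lambda q:-np.linalg.norm(q))
            yaw=np.degrees(np.arctan2(e[0][1],e[0][0]));yaw=(yaw+90)%180-90;sz=[round(float(np.linalg.norm(q))) for q in e];ctr=np.round(np.array(R0[0])/1000,4)
        print('cap',np.round(ce,1),'P',np.round(P[:2],4),'capdia mm',round(2000*rr,1),'area',s[4],'yaw',yaw and round(float(yaw),1),'size',sz,'ctr36',ctr)
        out.append((P,yaw,ce))
    return out
E
python3 - <<'E'
from h import *
im=cv2.imread('pics/w1.png')[:,:,::-1]
c=cam('wrist');print(c[2])
wl(im,c,amin=15)
E
```

```text
[0.32233157 0.01697056 0.46420913]
cap [210. 182.] P [ 0.4374 -0.1359] capdia mm 25.6 area 240 yaw -22.1 size [70, 43] ctr36 [ 0.4318 -0.1323]
cap [400.4 186.2] P [0.4433 0.1317] capdia mm 24.9 area 239 yaw -89.9 size [40, 14] ctr36 [0.4666 0.1269]
cap [225.  261.8] P [ 0.5646 -0.1277] capdia mm 26.6 area 191 yaw 8.0 size [69, 44] ctr36 [ 0.558  -0.1259]
cap [394.8 264.4] P [0.569  0.1341] capdia mm 25.4 area 186 yaw -89.9 size [41, 33] ctr36 [0.5444 0.134 ]
```

Run:
```python
from h import *
plan(0.567,-0.001,0.075,0)
```

```text
t 1.8 LIN [-0.1592, -0.0175, 0.2464] ROT [0.02, -0.03, 0.09] pos [0.4079, 0.0162, 0.3215] F [-0.1, -0.5, 0.5] g -0.001
```

>>> apply_moves --commands '[{"linear": [-0.08, -0.009, 0.05], "delta_rot": [0, 0, 0], "fingers": 255}, {"linear": [-0.159, -0.0175, 0.1], "delta_rot": [0, 0, 0], "fingers": 255}, {"linear": [-0.159, -0.0175, 0.15], "delta_rot": [0, 0, 0], "fingers": 255}, {"linear": [-0.159, -0.0175, 0.2], "delta_rot": [0, 0, 0], "fingers": 255}, {"linear": [-0.159, -0.0175, 0.246], "delta_rot": [0, 0, 0], "fingers": 255}, {"linear": [-0.159, -0.0175, 0.246], "delta_rot": [0, 0, 0], "fingers": 255}, {"linear": [-0.159, -0.0175, 0.246], "delta_rot": [0, 0, 0], "fingers": 255}, {"linear": [-0.159, -0.0175, 0.246], "delta_rot": [0, 0, 0], "fingers": 255}]'

```text
time: 2.6
tool_pos: [0.5656, -0.001, 0.0738]
tool_rot: [-0.003, -0.001, 1.0, 0.0]
contact_force: [-0.6, -0.0, 1.0]
gripper_width: -0.003
```

Run:
```python
from h import *
plan(0.567,-0.001,0.038,0)
```

```text
t 2.6 LIN [-0.0016, -0.0, 0.0358] ROT [0.04, -0.29, 0.09] pos [0.5656, -0.001, 0.0738] F [-0.6, -0.0, 1.0] g -0.003
```

>>> apply_moves --commands '[{"linear": [0, 0, 0.01], "delta_rot": [0, 0, 0], "fingers": 255}, {"linear": [0, 0, 0.018], "delta_rot": [0, 0, 0], "fingers": 255}, {"linear": [0, 0, 0.024], "delta_rot": [0, 0, 0], "fingers": 255}, {"linear": [0, 0, 0.03], "delta_rot": [0, 0, 0], "fingers": 255}, {"linear": [0, 0, 0.034], "delta_rot": [0, 0, 0], "fingers": 255}, {"linear": [0, 0, 0.036], "delta_rot": [0, 0, 0], "fingers": 255}, {"linear": [0, 0, 0.036], "delta_rot": [0, 0, 0], "fingers": 255}, {"linear": [0, 0, 0.036], "delta_rot": [0, 0, 0], "fingers": 255}]'

```text
time: 3.4
tool_pos: [0.5679, -0.0026, 0.0402]
tool_rot: [0.001, 0.0, 1.0, -0.0]
contact_force: [2.1, 1.0, 2.2]
gripper_width: -0.0
```

>>> apply_moves --commands '[{"linear": [0, 0, 0.002], "delta_rot": [0, 0, 0], "fingers": 255}, {"linear": [0, 0, 0.003], "delta_rot": [0, 0, 0], "fingers": 255}, {"linear": [0, 0, 0.004], "delta_rot": [0, 0, 0], "fingers": 255}, {"linear": [0, 0, 0.004], "delta_rot": [0, 0, 0], "fingers": 255}, {"linear": [0, 0, 0.004], "delta_rot": [0, 0, 0], "fingers": 255}, {"linear": [0, 0, 0.004], "delta_rot": [0, 0, 0], "fingers": 255}, {"linear": [0, 0, 0.004], "delta_rot": [0, 0, 0], "fingers": 255}, {"linear": [0, 0, 0.004], "delta_rot": [0, 0, 0], "fingers": 255}]'

```text
time: 4.2
tool_pos: [0.568, -0.0026, 0.0389]
tool_rot: [-0.0, 0.0, 1.0, -0.0]
contact_force: [-7.0, 0.7, 19.2]
gripper_width: -0.003
```

>>> apply_moves --commands '[{"linear": [0, 0, -0.02], "delta_rot": [0, 0, 0], "fingers": 255}, {"linear": [0, 0, -0.05], "delta_rot": [0, 0, 0], "fingers": 255}, {"linear": [0, 0.04, -0.06], "delta_rot": [0, 0, 0], "fingers": 255}, {"linear": [0, 0.08, -0.06], "delta_rot": [0, 0, 0], "fingers": 255}, {"linear": [0, 0.12, -0.06], "delta_rot": [0, 0, 0], "fingers": 255}, {"linear": [0, 0.1355, -0.05], "delta_rot": [0, 0, 0], "fingers": 255}, {"linear": [0, 0.1355, -0.04], "delta_rot": [0, 0, 0], "fingers": 255}, {"linear": [0, 0.1355, -0.04], "delta_rot": [0, 0, 0], "fingers": 255}]'

```text
time: 5.0
tool_pos: [0.5651, 0.1321, 0.0725]
tool_rot: [-0.003, 0.0, 1.0, -0.001]
contact_force: [0.1, -1.3, -0.6]
gripper_width: -0.001
```

Run:
```python
from h import *
plan(0.568,0.1335,0.035,0)
for n in('wrist','side'): grab(n,n+'2')
```

```text
t 5.0 LIN [-0.0031, 0.0015, 0.0375] ROT [-0.09, -0.34, -0.0] pos [0.5651, 0.1321, 0.0725] F [0.1, -1.3, -0.6] g -0.001
```

View pics/wrist2.png

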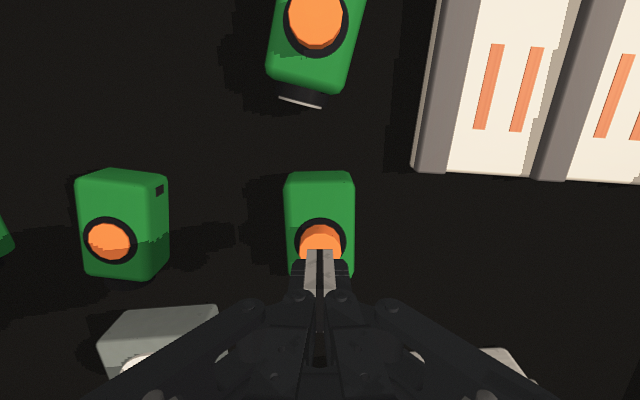

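View pics/side2.png

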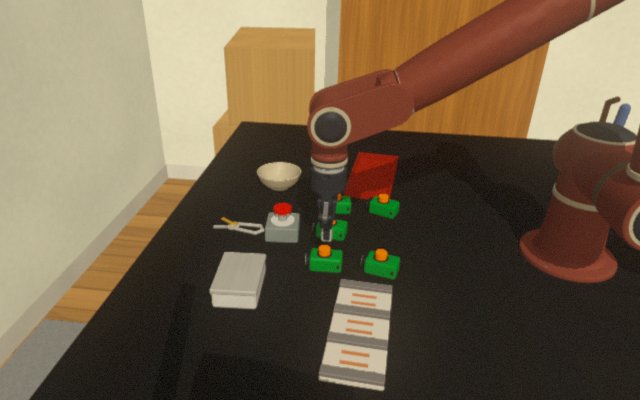

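>>> apply_moves --commands '[{"linear": [0, 0, 0.015], "delta_rot": [0, 0, 0], "fingers": 255}, {"linear": [0, 0, 0.022], "delta_rot": [0, 0, 0], "fingers": 255}, {"linear": [0, 0, 0.028], "delta_rot": [0, 0, 0], "fingers": 255}, {"linear": [0, 0, 0.034], "delta_rot": [0, 0, 0], "fingers": 255}, {"linear": [0, 0, 0.038], "delta_rot": [0, 0, 0], "fingers": 255}, {"linear": [0, 0, 0.04], "delta_rot": [0, 0, 0], "fingers": 255}, {"linear": [0, 0, 0.04], "delta_rot": [0, 0, 0], "fingers": 255}, {"linear": [0, 0, 0.04], "delta_rot": [0, 0, 0], "fingers": 255}]'

```text
time: 5.9
tool_pos: [0.5678, 0.1327, 0.0389]
tool_rot: [-0.0, -0.0, 1.0, -0.001]
contact_force: [-9.7, -3.4, 18.9]
gripper_width: -0.004
```

>>> apply_moves --commands '[{"linear": [0, 0, -0.02], "delta_rot": [0, 0, 0], "fingers": 255}, {"linear": [0, 0, -0.05], "delta_rot": [0, 0, 0], "fingers": 255}, {"linear": [0.04, 0, -0.06], "delta_rot": [0, 0, 0], "fingers": 255}, {"linear": [0.08, 0, -0.06], "delta_rot": [0, 0, 0], "fingers": 255}, {"linear": [0.12, -0.001, -0.06], "delta_rot": [0, 0, 0], "fingers": 255}, {"linear": [0.125, -0.001, -0.05], "delta_rot": [0, 0, 0], "fingers": 255}, {"linear": [0.125, -0.001, -0.04], "delta_rot": [0, 0, 0], "fingers": 255}, {"linear": [0.125, -0.001, -0.04], "delta_rot": [0, 0, 0], "fingers": 255}]'

```text
time: 6.7
tool_pos: [0.4421, 0.132, 0.0742]
tool_rot: [-0.001, 0.0, 1.0, -0.0]
contact_force: [-0.2, -0.5, -0.1]
gripper_width: -0.001
```

Run:
```python
from h import *
plan(0.4435,0.132,0.035,0)
grab('wrist','wrist3')
```

```text
t 6.7 LIN [-0.0015, 0.0, 0.0392] ROT [-0.01, -0.12, -0.03] pos [0.4421, 0.132, 0.0742] F [-0.2, -0.5, -0.1] g -0.001
```

View pics/wrist3.png

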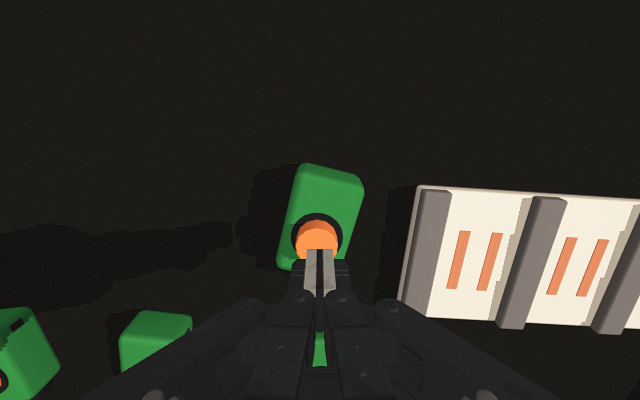

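Tip sits over the cap of L4 at about (316, 243). Press it.

>>> apply_moves --commands '[{"linear": [0, 0, 0.015], "delta_rot": [0, 0, 0], "fingers": 255}, {"linear": [0, 0, 0.022], "delta_rot": [0, 0, 0], "fingers": 255}, {"linear": [0, 0, 0.028], "delta_rot": [0, 0, 0], "fingers": 255}, {"linear": [0, 0, 0.034], "delta_rot": [0, 0, 0], "fingers": 255}, {"linear": [0, 0, 0.038], "delta_rot": [0, 0, 0], "fingers": 255}, {"linear": [0, 0, 0.04], "delta_rot": [0, 0, 0], "fingers": 255}, {"linear": [0, 0, 0.04], "delta_rot": [0, 0, 0], "fingers": 255}, {"linear": [0, 0, 0.04], "delta_rot": [0, 0, 0], "fingers": 255}]'

```text
time: 7.55
tool_pos: [0.4433, 0.1321, 0.0389]
tool_rot: [-0.0, 0.0, 1.0, -0.0]
contact_force: [-9.9, -3.1, 20.7]
gripper_width: -0.001
```

>>> apply_moves --commands '[{"linear": [0, 0, -0.02], "delta_rot": [0, 0, 0], "fingers": 255}, {"linear": [0, -0.01, -0.05], "delta_rot": [0, 0, 0], "fingers": 255}, {"linear": [0, -0.06, -0.06], "delta_rot": [0, 0, 0], "fingers": 255}, {"linear": [0.003, -0.11, -0.06], "delta_rot": [0, 0, 0], "fingers": 255}, {"linear": [0.006, -0.16, -0.06], "delta_rot": [0, 0, 0], "fingers": 255}, {"linear": [0.006, -0.21, -0.06], "delta_rot": [0, 0, 0], "fingers": 255}, {"linear": [0.006, -0.26, -0.05], "delta_rot": [0, 0, 0], "fingers": 255}, {"linear": [0.006, -0.269, -0.04], "delta_rot": [0, 0, 0], "fingers": 255}]'

```text
time: 8.35
tool_pos: [0.437, -0.1414, 0.0767]
tool_rot: [0.001, 0.003, 1.0, -0.001]
contact_force: [0.8, 0.1, 0.3]
gripper_width: -0.001
```

Run:
```python
from h import *
plan(0.4375,-0.137,0.035,0)
grab('wrist','wrist4')
```

```text
t 8.35 LIN [-0.0004, 0.0045, 0.0417] ROT [-0.14, 0.16, -0.32] pos [0.437, -0.1414, 0.0767] F [0.8, 0.1, 0.3] g -0.001
```

View pics/wrist4.png

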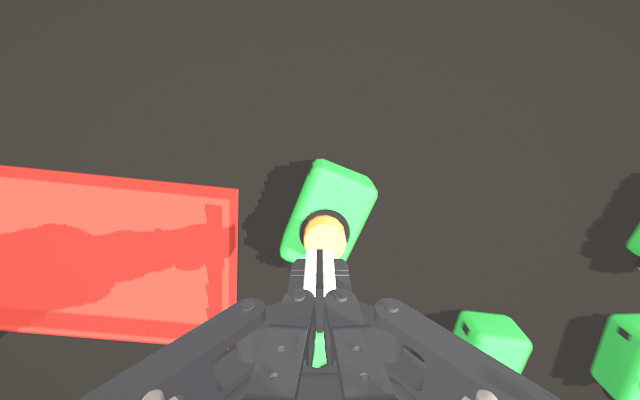

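>>> apply_moves --commands '[{"linear": [0, 0, 0.005], "delta_rot": [0, 0, 0], "fingers": 255}, {"linear": [0, 0, 0.015], "delta_rot": [0, 0, 0], "fingers": 255}, {"linear": [0, 0, 0.026], "delta_rot": [0, 0, 0], "fingers": 255}, {"linear": [0, 0, 0.033], "delta_rot": [0, 0, 0], "fingers": 255}, {"linear": [0, 0, 0.038], "delta_rot": [0, 0, 0], "fingers": 255}, {"linear": [0, 0, 0.04], "delta_rot": [0, 0, 0], "fingers": 255}, {"linear": [0, 0, 0.04], "delta_rot": [0, 0, 0], "fingers": 255}, {"linear": [0, 0, 0.04], "delta_rot": [0, 0, 0], "fingers": 255}]'

```text
time: 9.2
tool_pos: [0.4368, -0.1358, 0.0388]
tool_rot: [-0.001, -0.0, 1.0, 0.001]
contact_force: [-9.8, 8.3, 24.0]
gripper_width: 0.005
```

Next L3 at (0.564, -0.128).

>>> apply_moves --commands '[{"linear": [0, 0, -0.02], "delta_rot": [0, 0, 0], "fingers": 255}, {"linear": [0, 0, -0.05], "delta_rot": [0, 0, 0], "fingers": 255}, {"linear": [-0.04, 0.008, -0.06], "delta_rot": [0, 0, 0], "fingers": 255}, {"linear": [-0.08, 0.008, -0.06], "delta_rot": [0, 0, 0], "fingers": 255}, {"linear": [-0.12, 0.008, -0.06], "delta_rot": [0, 0, 0], "fingers": 255}, {"linear": [-0.127, 0.008, -0.05], "delta_rot": [0, 0, 0], "fingers": 255}, {"linear": [-0.127, 0.008, -0.04], "delta_rot": [0, 0, 0], "fingers": 255}, {"linear": [-0.127, 0.008, -0.04], "delta_rot": [0, 0, 0], "fingers": 255}]'

```text
time: 10.0
tool_pos: [0.5603, -0.1278, 0.0724]
tool_rot: [-0.003, -0.0, 1.0, 0.001]
contact_force: [-1.1, -0.1, -0.4]
gripper_width: 0.003
```

Run:
```python
from h import *
plan(0.564,-0.128,0.035,0)
grab('wrist','wrist5')
```

```text
t 10.0 LIN [-0.0039, -0.0002, 0.0374] ROT [0.12, -0.37, 0.0] pos [0.5603, -0.1278, 0.0724] F [-1.1, -0.1, -0.4] g 0.003
```

View pics/wrist5.png

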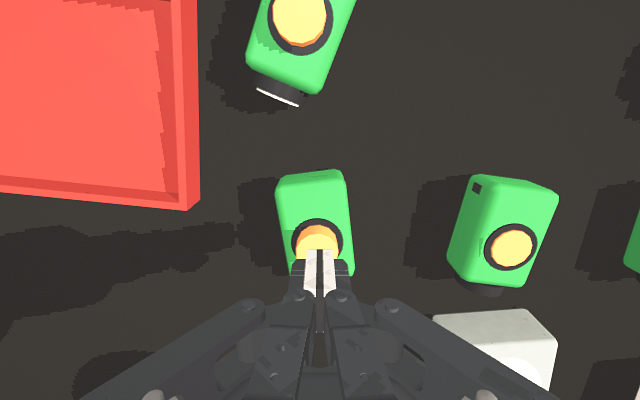

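>>> apply_moves --commands '[{"linear": [-0.001, 0, 0.015], "delta_rot": [0, 0, 0], "fingers": 255}, {"linear": [-0.001, 0, 0.022], "delta_rot": [0, 0, 0], "fingers": 255}, {"linear": [-0.001, 0, 0.028], "delta_rot": [0, 0, 0], "fingers": 255}, {"linear": [-0.001, 0, 0.034], "delta_rot": [0, 0, 0], "fingers": 255}, {"linear": [-0.001, 0, 0.038], "delta_rot": [0, 0, 0], "fingers": 255}, {"linear": [-0.001, 0, 0.04], "delta_rot": [0, 0, 0], "fingers": 255}, {"linear": [-0.001, 0, 0.04], "delta_rot": [0, 0, 0], "fingers": 255}, {"linear": [-0.001, 0, 0.04], "delta_rot": [0, 0, 0], "fingers": 255}]'

```text
time: 10.85
tool_pos: [0.5645, -0.1293, 0.0389]
tool_rot: [-0.001, 0.0, 1.0, -0.0]
contact_force: [-10.2, 3.4, 17.7]
gripper_width: 0.003
```

>>> apply_moves --commands '[{"linear": [0, 0, -0.05], "delta_rot": [0, 0, 0], "fingers": 0}, {"linear": [0.05, 0.04, -0.1], "delta_rot": [0, 0, 0], "fingers": 0}, {"linear": [0.1, 0.08, -0.15], "delta_rot": [0, 0, 0], "fingers": 0}, {"linear": [0.15, 0.12, -0.2], "delta_rot": [0, 0, 0], "fingers": 0}, {"linear": [0.17, 0.128, -0.25], "delta_rot": [0, 0, 0], "fingers": 0}, {"linear": [0.17, 0.128, -0.28], "delta_rot": [0, 0, 0], "fingers": 0}, {"linear": [0.17, 0.128, -0.28], "delta_rot": [0, 0, 0], "fingers": 0}, {"linear": [0.17, 0.128, -0.28], "delta_rot": [0, 0, 0], "fingers": 0}]'

```text
time: 11.65
tool_pos: [0.3947, -0.0002, 0.3216]
tool_rot: [0.005, -0.0, 1.0, -0.001]
contact_force: [1.7, 0.3, 0.2]
gripper_width: 1.0
```

Run:
```python
from h import *
plan(0.4,0,0.3,0)
s=state();im=grab('wrist','wrist6');c=cam('wrist',s)
wl(im,c,amin=15)
a=grab('side','side6')
cv2.imwrite('pics/side6z.png',cv2.resize(a[180:290,290:430],None,fx=5,fy=5,interpolation=2)[:,:,::-1])
```

```text
t 11.65 LIN [-0.0051, 0.0002, 0.0216] ROT [-0.09, 0.58, 0.05] pos [0.3947, -0.0002, 0.3216] F [1.7, 0.3, 0.2] g 1.0
cap [223.9 187.3] P [ 0.4348 -0.1345] capdia mm 27.3 area 268 yaw -22.3 size [77, 46] ctr36 [ 0.4289 -0.1307]
cap [411.3 192.1] P [0.4418 0.131 ] capdia mm 25.7 area 244 yaw 84.6 size [43, 18] ctr36 [0.4645 0.1265]
cap [238.4 265.2] P [ 0.5614 -0.1252] capdia mm 26.0 area 195 yaw 8.3 size [79, 52] ctr36 [ 0.5536 -0.1238]
cap [317.8 264.7] P [ 0.5603 -0.0018] capdia mm 23.9 area 169 yaw -8.0 size [82, 43] ctr36 [5.555e-01 1.000e-04]
cap [402.2 265.4] P [0.5614 0.1292] capdia mm 23.3 area 145 yaw 4.6 size [42, 41] ctr36 [0.5432 0.1342]
```

View pics/wrist6.png

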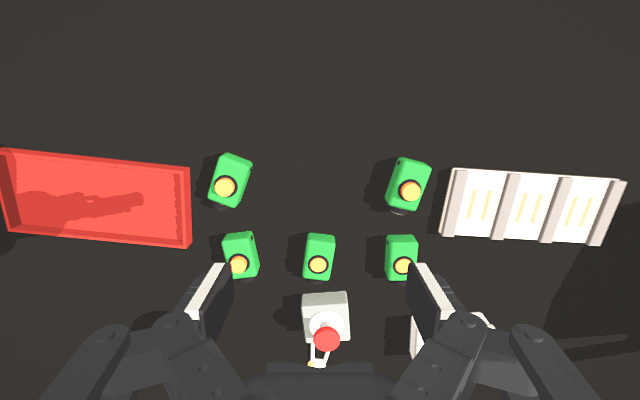

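View pics/side6z.png

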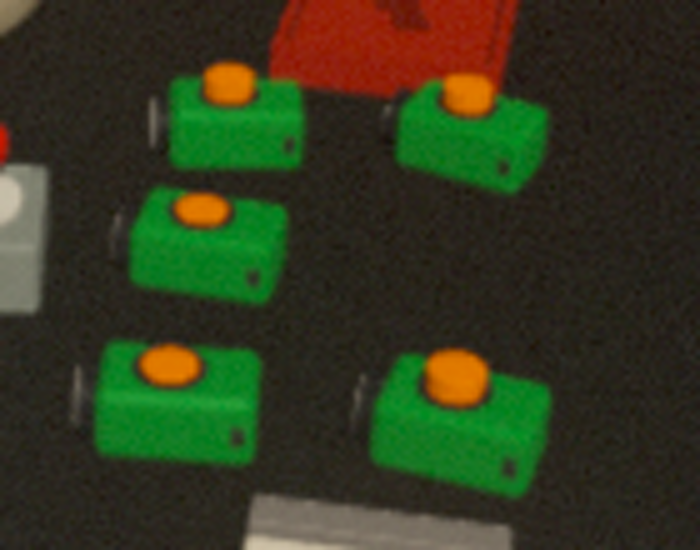

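>>> apply_moves --commands '[{"linear": [0, 0.05, 0.03], "delta_rot": [0, 0, 0], "fingers": 0}, {"linear": [0, 0.1, 0.05], "delta_rot": [0, 0, 0], "fingers": 0}, {"linear": [0, 0.15, 0.06], "delta_rot": [0, 0, 0], "fingers": 0}, {"linear": [0, 0.2, 0.07], "delta_rot": [0, 0, 0], "fingers": 0}, {"linear": [0, 0.25, 0.08], "delta_rot": [0, 0, 0], "fingers": 0}, {"linear": [0, 0.26, 0.08], "delta_rot": [0, 0, 0], "fingers": 0}, {"linear": [0, 0.26, 0.08], "delta_rot": [0, 0, 0], "fingers": 0}, {"linear": [0, 0.26, 0.08], "delta_rot": [0, 0, 0], "fingers": 0}]'

```text
time: 12.55
tool_pos: [0.3941, 0.2587, 0.2336]
tool_rot: [-0.001, -0.0, 1.0, -0.001]
contact_force: [-0.3, -0.1, 0.7]
gripper_width: 0.998
```

Run:
```python
from h import *
grab('side','side7') # settle
grab('side','side7')
plan(0.4,0.26,0.24,0)
s=state();im=grab('wrist','wrist7');c=cam('wrist',s)
wl(im,c,amin=15)
h=cv2.cvtColor(im,cv2.COLOR_RGB2HSV)
m=cv2.inRange(h,(8,40,150),(30,255,255))
for ce,st,bl in blobs(m,25):
    pts=np.argwhere(bl)[:,::-1];r=cv2.minAreaRect(pts.astype(np.float32));print(np.round(ce,1),st[4],np.round(r[1]),np.round(ray(c,*ce,.0125)[:2],4))
```

```text
t 12.65 LIN [-0.0054, 0.0019, -0.0051] ROT [-0.05, -0.06, -0.1] pos [0.3946, 0.2581, 0.2349] F [0.5, 1.0, -0.6] g 1.0
cap [210.1 217.3] P [0.4417 0.1328] capdia mm 24.5 area 323 yaw -14.4 size [68, 41] ctr36 [0.4373 0.1348]
cap [123.1 302. ] P [0.5583 0.0074] capdia mm 24.3 area 223 yaw -8.0 size [69, 43] ctr36 [0.5608 0.0017]
cap [ 21.4 304.7] P [ 0.5622 -0.1242] capdia mm 25.7 area 232 yaw 7.5 size [67, 45] ctr36 [ 0.5581 -0.1244]
cap [232.9 305.1] P [0.5633 0.1476] capdia mm 13.8 area 24 yaw -4.7 size [69, 25] ctr36 [0.5625 0.1474]
[211.2 215.9] 450 [23. 23.] [0.4553 0.1195]
[303.6 228.8] 197 [ 6. 34.] [0.4737 0.2382]
[321.8 230.2] 194 [ 6. 34.] [0.4757 0.262 ]
[364.4 232.6] 201 [ 6. 34.] [0.4794 0.3179]
[382.5 233.6] 203 [ 6. 35.] [0.4808 0.3418]
[610.6 242.6] 2798 [55. 62.] [0.4945 0.6455]
[424.6 236.4] 202 [ 6. 35.] [0.485  0.3976]
[442.7 237.4] 201 [ 6. 35.] [0.4865 0.4216]
[ 24.4 302.3] 437 [20. 26.] [ 0.5879 -0.1637]
[123.1 301.9] 277 [16. 20.] [ 0.5874 -0.0222]
[232.6 304.9] 50 [ 5. 12.] [0.5929 0.1339]
[ 14.8 382. ] 727 [35. 31.] [ 0.7399 -0.2277]
```

View pics/wrist7.png

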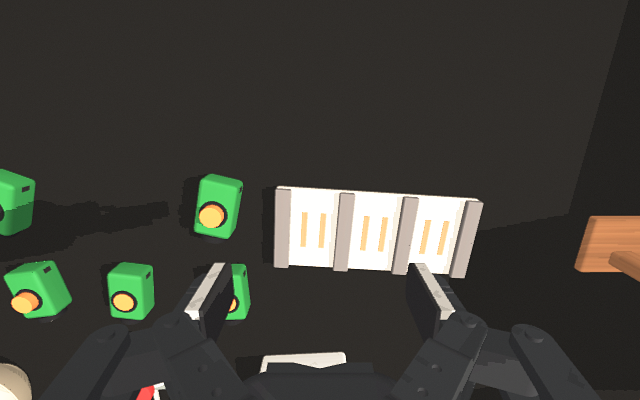

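>>> apply_moves --commands '[{"linear": [-0.04, -0.03, 0.02], "delta_rot": [0, 0, 0], "fingers": 0}, {"linear": [-0.08, -0.06, 0.04], "delta_rot": [0, 0, 0], "fingers": 0}, {"linear": [-0.12, -0.09, 0.06], "delta_rot": [0, 0, 0], "fingers": 0}, {"linear": [-0.16, -0.12, 0.08], "delta_rot": [0, 0, 0], "fingers": 0}, {"linear": [-0.172, -0.126, 0.085], "delta_rot": [0, 0, 0], "fingers": 0}, {"linear": [-0.172, -0.126, 0.085], "delta_rot": [0, 0, 0], "fingers": 0}, {"linear": [-0.172, -0.126, 0.085], "delta_rot": [0, 0, 0], "fingers": 0}, {"linear": [-0.172, -0.126, 0.085], "delta_rot": [0, 0, 0], "fingers": 0}]'

```text
time: 13.5
tool_pos: [0.5661, 0.1331, 0.1517]
tool_rot: [0.001, 0.0, 1.0, 0.0]
contact_force: [-0.3, -0.3, 0.2]
gripper_width: 1.0
```

```bash
cat >> h.py <<'E'
def near(name,zt):
    s=state();c=cam('wrist',s);im=grab('wrist',name)
    h=cv2.cvtColor(im,cv2.COLOR_RGB2HSV)
    print('t',s['time'],'pos',np.round(s['tool_pos'],4),'F',np.round(s['contact_force'],1),'g',round(s['gripper_width'],3))
    return im,c,h
E
python3 - <<'E'
from h import *
im,c,h=near('wrist8',.039)
wl(im,c,.039,40)
E
```

```text
t 13.5 pos [0.5661 0.1331 0.1517] F [-0.3 -0.3  0.2] g 1.0
```

View pics/wrist8.png

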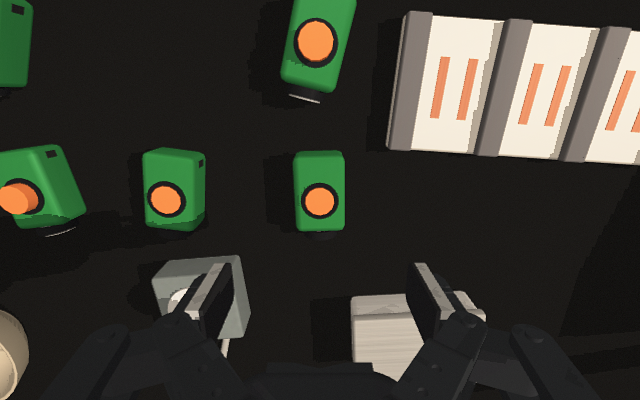

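```bash
cat >> h.py <<'E'
def wl2(im,c,zt,amin=60,xy=None):
    """cap top and green top face by relative brightness of G"""
    h=cv2.cvtColor(im,cv2.COLOR_RGB2HSV);G=im[:,:,1].astype(float)
    org=cv2.inRange(h,(5,90,90),(33,255,255));g=cv2.inRange(h,(45,90,40),(82,255,255))
    for ce,s,bl in blobs(org,amin):
        n=cv2.dilate(bl.astype(np.uint8),np.ones((41,41)))>0
        if ((g>0)&n).sum()<150: continue
        top=bl&(G>=0.85*np.percentile(G[bl],90))
        pts=np.argwhere(top)[:,::-1].astype(np.float32)
        hull=cv2.convexHull(pts); M=cv2.moments(hull); ce=np.array([M['m10'],M['m01']])/M['m00']
        P=ray(c,*ce,zt)
        if xy is not None and np.linalg.norm(P[:2]-xy)>0.05: continue
        w=np.array([ray(c,*p,zt)[:2] for p in hull[:,0]]);d=2*np.sqrt(cv2.contourArea((w*1000).astype(np.float32))/np.pi)
        bs=blobs(g,150);b=min(bs,key=lambda o:np.linalg.norm(o[0]-ce))[2]
        t=b&(G>=0.8*np.percentile(G[b&n],75));t=cv2.morphologyEx(t.astype(np.uint8),cv2.MORPH_OPEN,np.ones((3,3)))
        q=np.argwhere(t)[:,::-1].astype(np.int32)
        w=np.array([ray(c,*p,0.036)[:2] for p in cv2.convexHull(q)[:,0]])
        R0=cv2.minAreaRect((w*1000).astype(np.float32));bx=cv2.boxPoints(R0);e=[bx[1]-bx[0],bx[2]-bx[1]];e.sort(key=lambda q:-np.linalg.norm(q))
        yaw=np.degrees(np.arctan2(e[0][1],e[0][0]));yaw=(yaw+90)%180-90
        print('cap px',np.round(ce,1),'P',np.round(P[:2],4),'dia',round(d,1),'yaw',round(float(yaw),1),'size',[round(float(np.linalg.norm(v))) for v in e],'facectr',np.round(np.array(R0[0])/1000,4))
E
python3 - <<'E'
from h import *
im=cv2.imread('pics/wrist8.png')[:,:,::-1];c=cam('wrist')
wl2(im,c,.039)
wl2(im,c,.048)
E
```

```text
cap px [315.3  40.4] P [0.4419 0.1315] dia 25.3 yaw -14.1 size [63, 41] facectr [0.4407 0.1335]
cap px [ 13.  199.9] P [ 0.5681 -0.1366] dia 25.0 yaw 6.7 size [61, 46] facectr [ 0.5558 -0.124 ]
cap px [165.5 199.6] P [ 0.5679 -0.0017] dia 24.4 yaw -7.7 size [67, 43] facectr [0.5612 0.0014]
cap px [319.4 201.2] P [0.5694 0.1345] dia 24.3 yaw 1.5 size [68, 41] facectr [0.5638 0.1358]
cap px [315.3  40.4] P [0.4433 0.1316] dia 24.4 yaw -14.1 size [63, 41] facectr [0.4407 0.1335]
cap px [ 13.  199.9] P [ 0.565 -0.127] dia 24.1 yaw 6.7 size [61, 46] facectr [ 0.5558 -0.124 ]
cap px [165.5 199.6] P [0.5648 0.0031] dia 23.5 yaw -7.7 size [67, 43] facectr [0.5612 0.0014]
cap px [319.4 201.2] P [0.5663 0.1345] dia 23.5 yaw 1.5 size [68, 41] facectr [0.5638 0.1358]
```

>>> apply_moves --commands '[{"linear": [-0.002, 0.001, 0.04], "delta_rot": [0, 0, 1], "fingers": 0}, {"linear": [-0.002, 0.001, 0.08], "delta_rot": [0, 0, 1], "fingers": 0}, {"linear": [-0.002, 0.001, 0.11], "delta_rot": [0, 0, 1], "fingers": 0}, {"linear": [-0.002, 0.001, 0.13], "delta_rot": [0, 0, 1], "fingers": 0}, {"linear": [-0.002, 0.001, 0.14], "delta_rot": [0, 0, 1], "fingers": 0}, {"linear": [-0.002, 0.001, 0.141], "delta_rot": [0, 0, 1], "fingers": 0}, {"linear": [-0.002, 0.001, 0.141], "delta_rot": [0, 0, 1], "fingers": 0}, {"linear": [-0.002, 0.001, 0.141], "delta_rot": [0, 0, 1], "fingers": 0}]'

```text
time: 14.35
tool_pos: [0.5698, 0.1344, 0.0119]
tool_rot: [0.002, 0.009, 1.0, 0.0]
contact_force: [0.8, -0.0, 0.1]
gripper_width: 1.002
```

>>> apply_moves --commands '[{"linear": [0, 0, 0], "delta_rot": [0, 0, 0], "fingers": 255}, {"linear": [0, 0, 0], "delta_rot": [0, 0, 0], "fingers": 255}, {"linear": [0, 0, 0], "delta_rot": [0, 0, 0], "fingers": 255}, {"linear": [0, 0, 0], "delta_rot": [0, 0, 0], "fingers": 255}, {"linear": [0, 0, 0], "delta_rot": [0, 0, 0], "fingers": 255}, {"linear": [0, 0, 0], "delta_rot": [0, 0, 0], "fingers": 255}, {"linear": [0, 0, 0], "delta_rot": [0, 0, 0], "fingers": 255}, {"linear": [0, 0, 0], "delta_rot": [0, 0, 0], "fingers": 255}]'

```text
time: 15.15
tool_pos: [0.5693, 0.1341, 0.0109]
tool_rot: [0.001, 0.009, 1.0, 0.0]
contact_force: [0.7, 0.7, 5.1]
gripper_width: 0.527
```

>>> apply_moves --commands '[{"linear": [0, 0, -0.02], "delta_rot": [0, 0, 0], "fingers": 255}, {"linear": [0, 0, -0.05], "delta_rot": [0, 0, 0], "fingers": 255}, {"linear": [0, 0, -0.08], "delta_rot": [0, 0, 0], "fingers": 255}, {"linear": [0, 0, -0.09], "delta_rot": [0, 0, 0], "fingers": 255}, {"linear": [0, 0, -0.09], "delta_rot": [0, 0, 0], "fingers": 255}, {"linear": [0, 0, -0.09], "delta_rot": [0, 0, 0], "fingers": 255}, {"linear": [0, 0, -0.09], "delta_rot": [0, 0, 0], "fingers": 255}, {"linear": [0, 0, -0.09], "delta_rot": [0, 0, 0], "fingers": 255}]'

```text
time: 15.95
tool_pos: [0.5671, 0.1339, 0.0978]
tool_rot: [-0.002, 0.009, 1.0, -0.0]
contact_force: [0.8, -1.3, -1.6]
gripper_width: 0.527
```

Run:
```python
from h import *
plan(0.4858,0.4096,0.1,-4)
near('wrist9',.039)
```

```text
t 15.95 LIN [0.0862, 0.2742, -0.002] ROT [-0.03, -0.2, 2.98] pos [0.5671, 0.1339, 0.0978] F [0.8, -1.3, -1.6] g 0.527
t 15.95 pos [0.5671 0.1339 0.0978] F [ 0.8 -1.3 -1.6] g 0.527
```

View pics/wrist9.png

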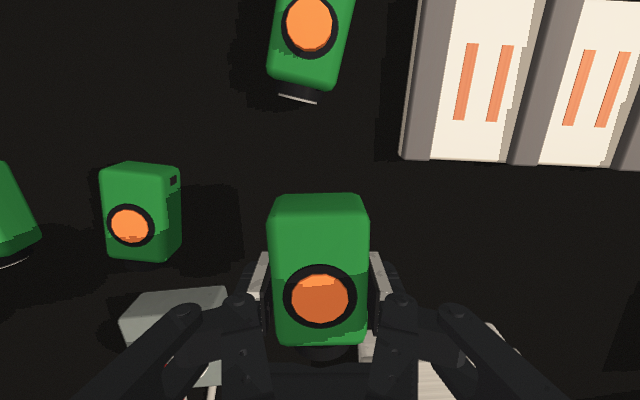

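>>> apply_moves --commands '[{"linear": [0.015, 0.045, 0], "delta_rot": [0, 0, 0.5], "fingers": 255}, {"linear": [0.03, 0.09, 0], "delta_rot": [0, 0, 1], "fingers": 255}, {"linear": [0.045, 0.135, 0], "delta_rot": [0, 0, 1.5], "fingers": 255}, {"linear": [0.06, 0.18, 0], "delta_rot": [0, 0, 2], "fingers": 255}, {"linear": [0.075, 0.225, 0], "delta_rot": [0, 0, 2.5], "fingers": 255}, {"linear": [0.088, 0.265, 0], "delta_rot": [0, 0, 3], "fingers": 255}, {"linear": [0.088, 0.274, 0], "delta_rot": [0, 0, 3], "fingers": 255}, {"linear": [0.088, 0.274, 0], "delta_rot": [0, 0, 3], "fingers": 255}]'

```text
time: 16.8
tool_pos: [0.4846, 0.4106, 0.0992]
tool_rot: [-0.0, 0.034, 0.999, -0.0]
contact_force: [1.2, -0.6, -0.5]
gripper_width: 0.533
```

Run:
```python
from h import *
grab('side','side10');grab('side','side10b');grab('side','side10b')
plan(0.4858,0.4096,0.024,-4)
near('wrist10',.039)
```

```text
t 16.95 LIN [-0.0002, 0.0015, 0.0753] ROT [-0.06, -0.03, -0.09] pos [0.4856, 0.4082, 0.0993] F [0.4, -0.2, -2.0] g 0.531
t 16.95 pos [0.4856 0.4082 0.0993] F [ 0.4 -0.2 -2. ] g 0.531
```

View pics/wrist10.png

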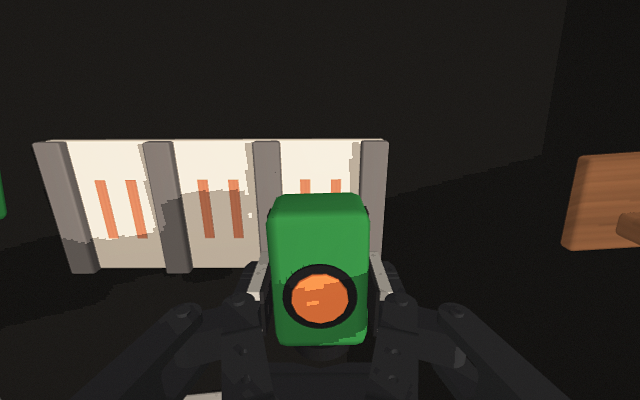

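>>> apply_moves --commands '[{"linear": [0, 0.001, 0.03], "delta_rot": [0, 0, 0], "fingers": 255}, {"linear": [0, 0.001, 0.05], "delta_rot": [0, 0, 0], "fingers": 255}, {"linear": [0, 0.001, 0.06], "delta_rot": [0, 0, 0], "fingers": 255}, {"linear": [0, 0.001, 0.067], "delta_rot": [0, 0, 0], "fingers": 255}, {"linear": [0, 0.001, 0.071], "delta_rot": [0, 0, 0], "fingers": 255}, {"linear": [0, 0.001, 0.074], "delta_rot": [0, 0, 0], "fingers": 255}, {"linear": [0, 0.001, 0.075], "delta_rot": [0, 0, 0], "fingers": 255}, {"linear": [0, 0.001, 0.075], "delta_rot": [0, 0, 0], "fingers": 255}]'

```text
time: 17.8
tool_pos: [0.4857, 0.4108, 0.0255]
tool_rot: [0.0, 0.035, 0.999, 0.0]
contact_force: [-0.0, 0.3, -2.7]
gripper_width: 0.528
```

Run:
```python
from h import *
plan(0.4858,0.4096,0.024,-4)
a=grab('side','side11')
cv2.imwrite('pics/side11z.png',cv2.resize(a[250:400,290:430],None,fx=5,fy=4,interpolation=2)[:,:,::-1])
```

```text
t 17.8 LIN [-0.0002, -0.0012, 0.0015] ROT [0.03, 0.04, -0.02] pos [0.4857, 0.4108, 0.0255] F [-0.0, 0.3, -2.7] g 0.528
```

View pics/side11z.png

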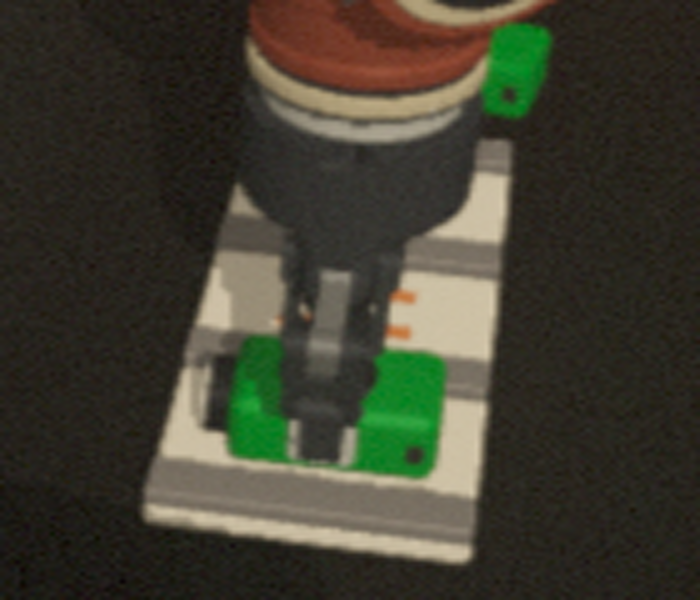

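>>> apply_moves --commands '[{"linear": [0, -0.001, 0.001], "delta_rot": [0, 0, 0], "fingers": 255}, {"linear": [0, -0.001, 0.002], "delta_rot": [0, 0, 0], "fingers": 255}, {"linear": [0, -0.001, 0.002], "delta_rot": [0, 0, 0], "fingers": 255}, {"linear": [0, -0.001, 0.002], "delta_rot": [0, 0, 0], "fingers": 80}, {"linear": [0, -0.001, 0.002], "delta_rot": [0, 0, 0], "fingers": 80}, {"linear": [0, -0.001, 0.002], "delta_rot": [0, 0, 0], "fingers": 80}, {"linear": [0, -0.001, 0.002], "delta_rot": [0, 0, 0], "fingers": 80}, {"linear": [0, -0.001, 0.002], "delta_rot": [0, 0, 0], "fingers": 80}]'

```text
time: 18.65
tool_pos: [0.4853, 0.4096, 0.023]
tool_rot: [0.0, 0.035, 0.999, 0.0]
contact_force: [0.2, 0.7, -0.1]
gripper_width: 0.683
```

>>> apply_moves --commands '[{"linear": [0, 0, -0.02], "delta_rot": [0, 0, 0], "fingers": 80}, {"linear": [0, 0, -0.05], "delta_rot": [0, 0, 0], "fingers": 80}, {"linear": [0, 0, -0.1], "delta_rot": [0, 0, 0], "fingers": 80}, {"linear": [0, 0, -0.13], "delta_rot": [0, 0, 0], "fingers": 0}, {"linear": [0, 0, -0.13], "delta_rot": [0, 0, 0], "fingers": 0}, {"linear": [0, 0, -0.13], "delta_rot": [0, 0, 0], "fingers": 0}, {"linear": [0, 0, -0.13], "delta_rot": [0, 0, 0], "fingers": 0}, {"linear": [0, 0, -0.13], "delta_rot": [0, 0, 0], "fingers": 0}]'

```text
time: 19.45
tool_pos: [0.4842, 0.4088, 0.1505]
tool_rot: [-0.002, 0.035, 0.999, -0.001]
contact_force: [-0.3, -0.1, -0.5]
gripper_width: 1.007
```

Run:
```python
from h import *
im,c,h=near('wrist12',.039)
wl2(im,c,.051,xy=np.array([.4858,.4096]))
plan(0.569,-0.0015,0.15,-8)
```

```text
t 19.45 pos [0.4842 0.4088 0.1505] F [-0.3 -0.1 -0.5] g 1.007
cap px [321.  205.1] P [0.4859 0.4108] dia 24.3 yaw -2.4 size [72, 43] facectr [0.4842 0.4118]
t 19.5 LIN [-0.1132, -0.4034, 0.0012] ROT [-0.13, -0.16, 3.98] pos [0.4843, 0.4089, 0.1507] F [-0.1, 0.3, 0.8] g 0.998
```

View pics/wrist12.png

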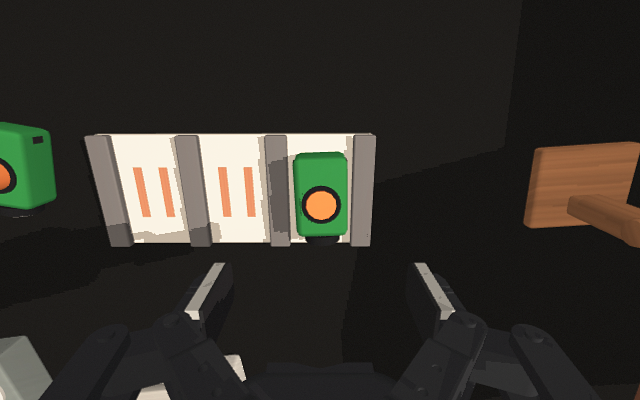

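>>> apply_moves --commands '[{"linear": [-0.013, -0.047, 0], "delta_rot": [0, 0, 0.5], "fingers": 0}, {"linear": [-0.026, -0.094, 0], "delta_rot": [0, 0, 1], "fingers": 0}, {"linear": [-0.039, -0.14, 0], "delta_rot": [0, 0, 2], "fingers": 0}, {"linear": [-0.052, -0.187, 0], "delta_rot": [0, 0, 2], "fingers": 0}, {"linear": [-0.065, -0.234, 0], "delta_rot": [0, 0, 3], "fingers": 0}, {"linear": [-0.078, -0.28, 0], "delta_rot": [0, 0, 3], "fingers": 0}, {"linear": [-0.091, -0.325, 0], "delta_rot": [0, 0, 4], "fingers": 0}, {"linear": [-0.104, -0.372, 0], "delta_rot": [0, 0, 4], "fingers": 0}]'

```text
time: 20.3
tool_pos: [0.5625, 0.0294, 0.1519]
tool_rot: [-0.001, 0.07, 0.998, 0.0]
contact_force: [1.2, -0.3, -0.8]
gripper_width: 0.999
```

>>> apply_moves --commands '[{"linear": [-0.008, -0.031, 0], "delta_rot": [0, 0, 0], "fingers": 0}, {"linear": [-0.008, -0.031, 0], "delta_rot": [0, 0, 0], "fingers": 0}, {"linear": [-0.008, -0.031, 0], "delta_rot": [0, 0, 0], "fingers": 0}, {"linear": [-0.008, -0.031, 0], "delta_rot": [0, 0, 0], "fingers": 0}, {"linear": [-0.008, -0.031, 0], "delta_rot": [0, 0, 0], "fingers": 0}, {"linear": [-0.008, -0.031, 0], "delta_rot": [0, 0, 0], "fingers": 0}, {"linear": [-0.008, -0.031, 0], "delta_rot": [0, 0, 0], "fingers": 0}, {"linear": [-0.008, -0.031, 0], "delta_rot": [0, 0, 0], "fingers": 0}]'

```text
time: 21.1
tool_pos: [0.5665, -0.0002, 0.153]
tool_rot: [0.0, 0.07, 0.998, -0.0]
contact_force: [-0.3, -1.1, -0.3]
gripper_width: 0.995
```

Run:
```python
from h import *
im,c,h=near('wrist13',.039)
wl2(im,c,.039,xy=np.array([.568,-.002]))
plan(0.568,-0.0015,0.011,-8)
```

```text
t 21.1 pos [ 5.665e-01 -2.000e-04  1.530e-01] F [-0.3 -1.1 -0.3] g 0.995
cap px [316.2 199.3] P [ 0.5678 -0.0022] dia 24.2 yaw -8.0 size [68, 42] facectr [ 5.623e-01 -1.000e-04]
t 21.15 LIN [-0.0016, -0.001, 0.1419] ROT [0.0, 0.01, 0.01] pos [0.5665, -0.0003, 0.1529] F [-0.6, -0.6, -0.5] g 0.997
```

View pics/wrist13.png

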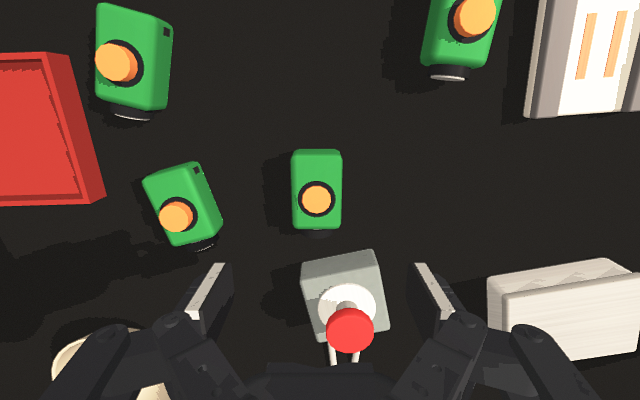

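>>> apply_moves --commands '[{"linear": [-0.001, -0.002, 0.04], "delta_rot": [0, 0, 0], "fingers": 0}, {"linear": [-0.001, -0.002, 0.08], "delta_rot": [0, 0, 0], "fingers": 0}, {"linear": [-0.001, -0.002, 0.11], "delta_rot": [0, 0, 0], "fingers": 0}, {"linear": [-0.001, -0.002, 0.13], "delta_rot": [0, 0, 0], "fingers": 0}, {"linear": [-0.001, -0.002, 0.14], "delta_rot": [0, 0, 0], "fingers": 0}, {"linear": [-0.001, -0.002, 0.142], "delta_rot": [0, 0, 0], "fingers": 0}, {"linear": [-0.001, -0.002, 0.142], "delta_rot": [0, 0, 0], "fingers": 0}, {"linear": [-0.001, -0.002, 0.142], "delta_rot": [0, 0, 0], "fingers": 0}]'

```text
time: 21.95
tool_pos: [0.5686, -0.0029, 0.0126]
tool_rot: [0.001, 0.07, 0.998, -0.0]
contact_force: [0.5, 0.0, 0.3]
gripper_width: 0.999
```

>>> apply_moves --commands '[{"linear": [0, 0, 0], "delta_rot": [0, 0, 0], "fingers": 255}, {"linear": [0, 0, 0], "delta_rot": [0, 0, 0], "fingers": 255}, {"linear": [0, 0, 0], "delta_rot": [0, 0, 0], "fingers": 255}, {"linear": [0, 0, 0], "delta_rot": [0, 0, 0], "fingers": 255}, {"linear": [0, 0, 0], "delta_rot": [0, 0, 0], "fingers": 255}, {"linear": [0, 0, 0], "delta_rot": [0, 0, 0], "fingers": 255}, {"linear": [0, 0, 0], "delta_rot": [0, 0, 0], "fingers": 255}, {"linear": [0, 0, 0], "delta_rot": [0, 0, 0], "fingers": 255}]'

```text
time: 22.75
tool_pos: [0.568, -0.0029, 0.0118]
tool_rot: [0.001, 0.07, 0.998, -0.0]
contact_force: [-0.5, -0.3, 5.6]
gripper_width: 0.532
```

>>> apply_moves --commands '[{"linear": [0, 0, -0.02], "delta_rot": [0, 0, 0], "fingers": 255}, {"linear": [0, 0, -0.05], "delta_rot": [0, 0, 0], "fingers": 255}, {"linear": [0, 0, -0.08], "delta_rot": [0, 0, 0], "fingers": 255}, {"linear": [0, 0, -0.09], "delta_rot": [0, 0, 0], "fingers": 255}, {"linear": [0, 0, -0.09], "delta_rot": [0, 0, 0], "fingers": 255}, {"linear": [0, 0, -0.09], "delta_rot": [0, 0, 0], "fingers": 255}, {"linear": [0, 0, -0.09], "delta_rot": [0, 0, 0], "fingers": 255}, {"linear": [0, 0, -0.09], "delta_rot": [0, 0, 0], "fingers": 255}]'

```text
time: 23.55
tool_pos: [0.566, -0.0026, 0.0988]
tool_rot: [-0.002, 0.07, 0.998, 0.0]
contact_force: [-0.2, -0.6, -1.1]
gripper_width: 0.523
```

Run:
```python
from h import *
im,c,h=near('wrist14',.039)
plan(0.4747,0.250,0.1,-4)
```

```text
t 23.55 pos [ 0.566  -0.0026  0.0988] F [-0.2 -0.6 -1.1] g 0.523
t 23.6 LIN [0.1259, 0.2374, -0.0004] ROT [0.0, -0.16, -4.02] pos [0.5663, -0.0027, 0.0992] F [-0.6, 0.0, -1.0] g 0.525
```

View pics/wrist14.png

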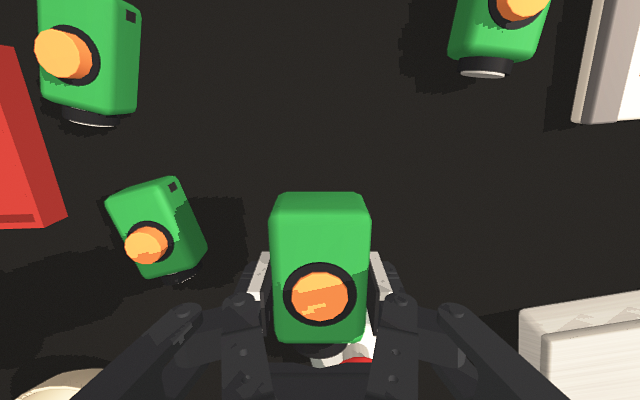

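>>> apply_moves --commands '[{"linear": [0.022, 0.041, 0], "delta_rot": [0, 0, -1], "fingers": 255}, {"linear": [0.044, 0.082, 0], "delta_rot": [0, 0, -2], "fingers": 255}, {"linear": [0.066, 0.123, 0], "delta_rot": [0, 0, -3], "fingers": 255}, {"linear": [0.088, 0.164, 0], "delta_rot": [0, 0, -4], "fingers": 255}, {"linear": [0.11, 0.205, 0], "delta_rot": [0, 0, -4], "fingers": 255}, {"linear": [0.127, 0.236, 0], "delta_rot": [0, 0, -4], "fingers": 255}, {"linear": [0.127, 0.237, 0], "delta_rot": [0, 0, -4], "fingers": 255}, {"linear": [0.127, 0.237, 0], "delta_rot": [0, 0, -4], "fingers": 255}]'

```text
time: 24.4
tool_pos: [0.474, 0.25, 0.1003]
tool_rot: [-0.0, 0.034, 0.999, -0.0]
contact_force: [0.7, 0.0, -1.5]
gripper_width: 0.524
```

Run:
```python
from h import *
grab('side','side15');grab('side','side15');grab('side','side15')
im,c,h=near('wrist15',.039)
plan(0.4747,0.250,0.024,-4)
```

```text
t 24.55 pos [0.4749 0.2486 0.1006] F [-0.5 -0.6 -0.6] g 0.521
t 24.6 LIN [0.0004, 0.0015, 0.0767] ROT [-0.02, -0.01, -0.12] pos [0.475, 0.2485, 0.1007] F [-0.2, 0.2, -1.8] g 0.524
```

View pics/wrist15.png

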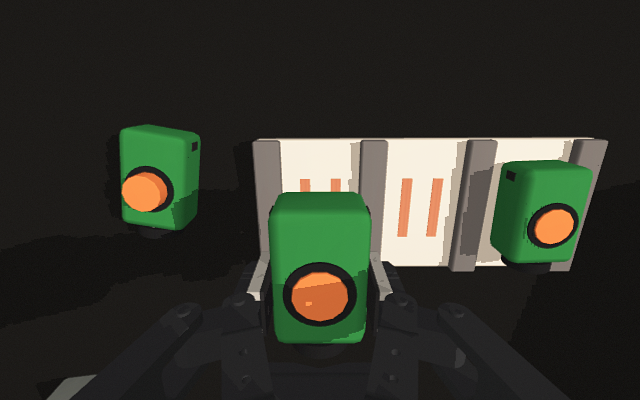

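>>> apply_moves --commands '[{"linear": [0, 0.001, 0.03], "delta_rot": [0, 0, 0], "fingers": 255}, {"linear": [0, 0.001, 0.05], "delta_rot": [0, 0, 0], "fingers": 255}, {"linear": [0, 0.001, 0.06], "delta_rot": [0, 0, 0], "fingers": 255}, {"linear": [0, 0.001, 0.067], "delta_rot": [0, 0, 0], "fingers": 255}, {"linear": [0, 0.001, 0.071], "delta_rot": [0, 0, 0], "fingers": 255}, {"linear": [0, 0.001, 0.075], "delta_rot": [0, 0, 0], "fingers": 255}, {"linear": [0, 0.001, 0.077], "delta_rot": [0, 0, 0], "fingers": 255}, {"linear": [0, 0.001, 0.077], "delta_rot": [0, 0, 0], "fingers": 255}]'

```text
time: 25.4
tool_pos: [0.4748, 0.2507, 0.0242]
tool_rot: [0.0, 0.035, 0.999, 0.0]
contact_force: [0.8, -0.5, -1.4]
gripper_width: 0.525
```

>>> apply_moves --commands '[{"linear": [0, 0, 0], "delta_rot": [0, 0, 0], "fingers": 255}, {"linear": [0, 0, 0], "delta_rot": [0, 0, 0], "fingers": 255}, {"linear": [0, 0, 0], "delta_rot": [0, 0, 0], "fingers": 80}, {"linear": [0, 0, 0], "delta_rot": [0, 0, 0], "fingers": 80}, {"linear": [0, 0, 0], "delta_rot": [0, 0, 0], "fingers": 80}, {"linear": [0, 0, 0], "delta_rot": [0, 0, 0], "fingers": 80}, {"linear": [0, 0, 0], "delta_rot": [0, 0, 0], "fingers": 80}, {"linear": [0, 0, 0], "delta_rot": [0, 0, 0], "fingers": 80}]'

```text
time: 26.2
tool_pos: [0.4746, 0.2506, 0.0239]
tool_rot: [-0.0, 0.035, 0.999, 0.0]
contact_force: [-0.5, 0.9, 0.4]
gripper_width: 0.691
```

>>> apply_moves --commands '[{"linear": [0, 0, -0.02], "delta_rot": [0, 0, 0], "fingers": 80}, {"linear": [0, 0, -0.05], "delta_rot": [0, 0, 0], "fingers": 80}, {"linear": [0, 0, -0.1], "delta_rot": [0, 0, 0], "fingers": 80}, {"linear": [0, 0, -0.13], "delta_rot": [0, 0, 0], "fingers": 0}, {"linear": [0, 0, -0.13], "delta_rot": [0, 0, 0], "fingers": 0}, {"linear": [0, 0, -0.13], "delta_rot": [0, 0, 0], "fingers": 0}, {"linear": [0, 0, -0.13], "delta_rot": [0, 0, 0], "fingers": 0}, {"linear": [0, 0, -0.13], "delta_rot": [0, 0, 0], "fingers": 0}]'

```text
time: 27.0
tool_pos: [0.4734, 0.2501, 0.1516]
tool_rot: [-0.002, 0.035, 0.999, -0.001]
contact_force: [-0.5, -0.5, -0.5]
gripper_width: 0.998
```

Run:
```python
from h import *
im,c,h=near('wrist16',.039)
wl2(im,c,.051)
plan(0.443,0.132,0.15,-14)
```

```text
t 27.0 pos [0.4734 0.2501 0.1516] F [-0.5 -0.5 -0.5] g 0.998
cap px [173.8 176.7] P [0.4423 0.1333] dia 24.3 yaw -14.1 size [69, 44] facectr [0.4379 0.1351]
cap px [320.6 204.5] P [0.475  0.2519] dia 24.5 yaw -3.8 size [71, 43] facectr [0.473  0.2535]
cap px [508.6 204.4] P [0.486  0.4106] dia 24.3 yaw -2.0 size [72, 42] facectr [0.4847 0.4181]
t 27.05 LIN [0.0222, -0.1201, 0.0021] ROT [-0.1, -0.18, 9.98] pos [0.4735, 0.2502, 0.1518] F [0.2, 0.4, 0.7] g 1.003
```

View pics/wrist16.png

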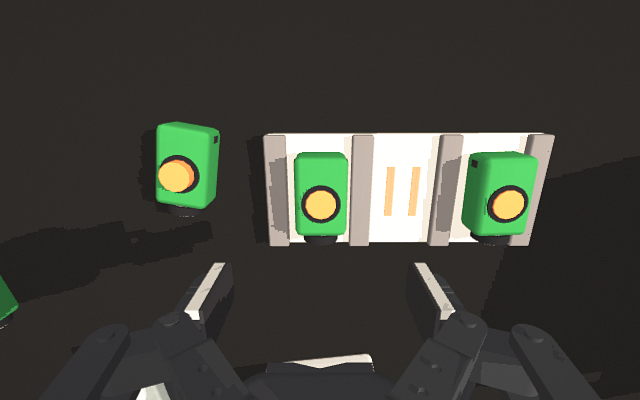

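>>> apply_moves --commands '[{"linear": [0.01, -0.045, 0], "delta_rot": [0, 0, 4], "fingers": 0}, {"linear": [0.018, -0.09, 0], "delta_rot": [0, 0, 8], "fingers": 0}, {"linear": [0.023, -0.119, 0.001], "delta_rot": [0, 0, 10], "fingers": 0}, {"linear": [0.023, -0.119, 0.001], "delta_rot": [0, 0, 10], "fingers": 0}, {"linear": [0.023, -0.119, 0.001], "delta_rot": [0, 0, 10], "fingers": 0}, {"linear": [0.023, -0.119, 0.001], "delta_rot": [0, 0, 10], "fingers": 0}, {"linear": [0.023, -0.119, 0.001], "delta_rot": [0, 0, 10], "fingers": 0}, {"linear": [0.023, -0.119, 0.001], "delta_rot": [0, 0, 10], "fingers": 0}]'

```text
time: 27.85
tool_pos: [0.4434, 0.1343, 0.1528]
tool_rot: [-0.0, 0.121, 0.993, 0.0]
contact_force: [0.8, 0.2, 0.1]
gripper_width: 1.005
```

Run:
```python
from h import *
im,c,h=near('wrist17',.039)
wl2(im,c,.048)
plan(0.443,0.132,0.011,-14)
```

```text
t 27.85 pos [0.4434 0.1343 0.1528] F [0.8 0.2 0.1] g 1.005
cap px [315.1 201.3] P [0.4429 0.1314] dia 24.5 yaw -13.9 size [68, 42] facectr [0.4378 0.1339]
cap px [461.3 204.8] P [0.4765 0.253 ] dia 24.6 yaw -4.0 size [72, 42] facectr [0.4744 0.2567]
cap px [ 32.6 261.4] P [ 0.4369 -0.1355] dia 24.6 yaw -23.0 size [73, 47] facectr [ 0.4308 -0.1289]
t 27.9 LIN [-0.0001, -0.0022, 0.1418] ROT [-0.0, -0.01, 0.05] pos [0.4434, 0.1342, 0.1528] F [0.6, 0.3, -0.7] g 1.003
```

View pics/wrist17.png

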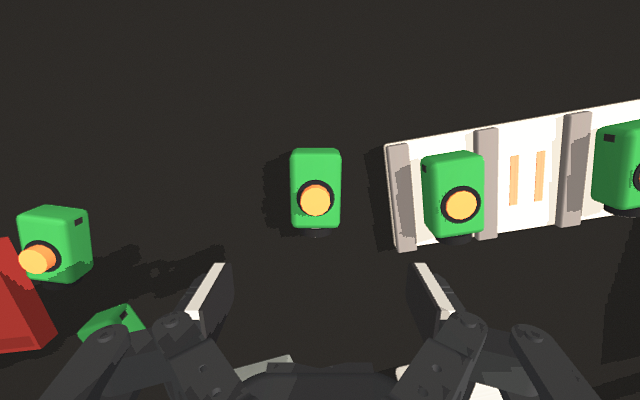

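>>> apply_moves --commands '[{"linear": [0, -0.003, 0.04], "delta_rot": [0, 0, 0], "fingers": 0}, {"linear": [0, -0.003, 0.08], "delta_rot": [0, 0, 0], "fingers": 0}, {"linear": [0, -0.003, 0.11], "delta_rot": [0, 0, 0], "fingers": 0}, {"linear": [0, -0.003, 0.13], "delta_rot": [0, 0, 0], "fingers": 0}, {"linear": [0, -0.003, 0.14], "delta_rot": [0, 0, 0], "fingers": 0}, {"linear": [0, -0.003, 0.142], "delta_rot": [0, 0, 0], "fingers": 0}, {"linear": [0, -0.003, 0.142], "delta_rot": [0, 0, 0], "fingers": 0}, {"linear": [0, -0.003, 0.142], "delta_rot": [0, 0, 0], "fingers": 0}]'

```text
time: 28.7
tool_pos: [0.444, 0.1309, 0.0124]
tool_rot: [0.001, 0.122, 0.993, 0.0]
contact_force: [0.5, 0.5, -0.7]
gripper_width: 0.999
```

>>> apply_moves --commands '[{"linear": [0, 0, 0], "delta_rot": [0, 0, 0], "fingers": 255}, {"linear": [0, 0, 0], "delta_rot": [0, 0, 0], "fingers": 255}, {"linear": [0, 0, 0], "delta_rot": [0, 0, 0], "fingers": 255}, {"linear": [0, 0, 0], "delta_rot": [0, 0, 0], "fingers": 255}, {"linear": [0, 0, 0], "delta_rot": [0, 0, 0], "fingers": 255}, {"linear": [0, 0, 0], "delta_rot": [0, 0, 0], "fingers": 255}, {"linear": [0, 0, 0], "delta_rot": [0, 0, 0], "fingers": 255}, {"linear": [0, 0, 0], "delta_rot": [0, 0, 0], "fingers": 255}]'

```text
time: 29.5
tool_pos: [0.4434, 0.1307, 0.0117]
tool_rot: [0.001, 0.122, 0.993, 0.0]
contact_force: [-0.5, -1.0, 6.3]
gripper_width: 0.528
```

>>> apply_moves --commands '[{"linear": [0, 0, -0.02], "delta_rot": [0, 0, 0], "fingers": 255}, {"linear": [0, 0, -0.05], "delta_rot": [0, 0, 0], "fingers": 255}, {"linear": [0, 0, -0.09], "delta_rot": [0, 0, 0], "fingers": 255}, {"linear": [0, 0, -0.13], "delta_rot": [0, 0, 0], "fingers": 255}, {"linear": [0, 0, -0.13], "delta_rot": [0, 0, 0], "fingers": 255}, {"linear": [0, 0, -0.13], "delta_rot": [0, 0, 0], "fingers": 255}, {"linear": [0, 0, -0.13], "delta_rot": [0, 0, 0], "fingers": 255}, {"linear": [0, 0, -0.13], "delta_rot": [0, 0, 0], "fingers": 255}]'

```text
time: 30.3
tool_pos: [0.4411, 0.1304, 0.1384]
tool_rot: [-0.002, 0.122, 0.993, -0.001]
contact_force: [-0.6, 0.3, -1.7]
gripper_width: 0.528
```

Run:
```python
from h import *
plan(0.468,-0.25,0.141,-6.4)
```

```text
t 30.3 LIN [-0.1183, -0.3625, -0.0025] ROT [-0.08, -0.24, -7.62] pos [0.4411, 0.1304, 0.1384] F [-0.6, 0.3, -1.7] g 0.528
```

>>> apply_moves --commands '[{"linear": [-0.014, -0.045, 0], "delta_rot": [0, 0, -1], "fingers": 255}, {"linear": [-0.028, -0.09, 0], "delta_rot": [0, 0, -2], "fingers": 255}, {"linear": [-0.042, -0.135, 0], "delta_rot": [0, 0, -3], "fingers": 255}, {"linear": [-0.056, -0.18, 0], "delta_rot": [0, 0, -4], "fingers": 255}, {"linear": [-0.07, -0.225, 0], "delta_rot": [0, 0, -5], "fingers": 255}, {"linear": [-0.084, -0.27, 0], "delta_rot": [0, 0, -6], "fingers": 255}, {"linear": [-0.098, -0.315, 0], "delta_rot": [0, 0, -7], "fingers": 255}, {"linear": [-0.11, -0.355, 0], "delta_rot": [0, 0, -7.6], "fingers": 255}]'

```text
time: 31.1
tool_pos: [0.4623, -0.2423, 0.1391]
tool_rot: [-0.001, 0.056, 0.998, 0.001]
contact_force: [0.5, -0.6, -0.2]
gripper_width: 0.524
```

Run:
```python
from h import *
plan(0.468,-0.346,0.141,-6.4)
```

```text
t 31.1 LIN [-0.0173, -0.1024, -0.0021] ROT [0.07, -0.13, -0.05] pos [0.4623, -0.2423, 0.1391] F [0.5, -0.6, -0.2] g 0.524
```

>>> apply_moves --commands '[{"linear": [-0.008, -0.045, 0], "delta_rot": [0, 0, 0], "fingers": 255}, {"linear": [-0.016, -0.09, 0], "delta_rot": [0, 0, 0], "fingers": 255}, {"linear": [-0.016, -0.1, 0], "delta_rot": [0, 0, 0], "fingers": 255}, {"linear": [-0.016, -0.1, 0], "delta_rot": [0, 0, 0], "fingers": 255}, {"linear": [-0.016, -0.1, 0], "delta_rot": [0, 0, 0], "fingers": 255}, {"linear": [-0.016, -0.1, 0], "delta_rot": [0, 0, 0], "fingers": 255}, {"linear": [-0.016, -0.1, 0], "delta_rot": [0, 0, 0], "fingers": 255}, {"linear": [-0.016, -0.1, 0], "delta_rot": [0, 0, 0], "fingers": 255}]'

```text
time: 31.9
tool_pos: [0.4683, -0.3406, 0.141]
tool_rot: [0.0, 0.055, 0.998, -0.0]
contact_force: [-0.3, -0.4, -1.7]
gripper_width: 0.524
```

Run:
```python
from h import *
im,c,h=near('wrist18',.039)
wl2(im,c,.048)
```

```text
t 31.9 pos [ 0.4683 -0.3406  0.141 ] F [-0.3 -0.4 -1.7] g 0.524
cap px [578.5 139.7] P [ 0.437 -0.137] dia 24.9 yaw -22.2 size [68, 44] facectr [ 0.4325 -0.1368]
cap px [306.3 191.7] P [ 0.4552 -0.3488] dia 7.8 yaw -6.4 size [161, 91] facectr [ 0.5404 -0.3473]
cap px [563.8 280.4] P [ 0.5638 -0.1292] dia 25.9 yaw 8.2 size [72, 41] facectr [ 0.558  -0.1303]
cap px [320.1 296.6] P [ 0.5566 -0.3488] dia 44.6 yaw -6.4 size [161, 89] facectr [ 0.5405 -0.3466]
```

View pics/wrist18.png

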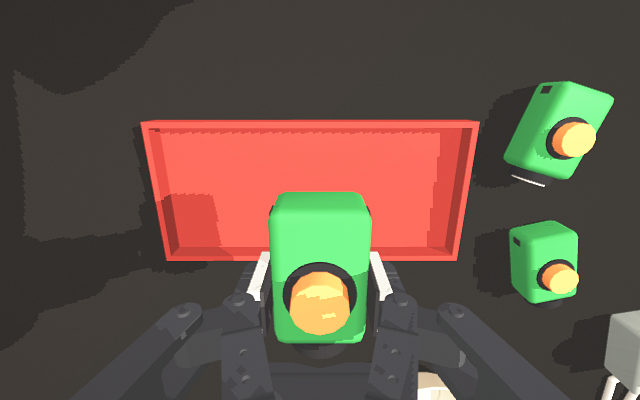

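Run:
```python
from h import *
c=cam('wrist')
P=[ray(c,u,v,.024) for u,v in((142,121.5),(480,121.5),(458,262),(166,262))]
print(np.round(P,4)); P=np.array(P)
print([round(np.linalg.norm(P[i]-P[i-3]),4) for i in range(4)],P.mean(0))
d=P[1]-P[0]+P[2]-P[3];print(np.degrees(np.arctan2(-d[0],d[1])))
y=d[:2]/np.linalg.norm(d[:2]);m=P.mean(0)[:2]
for k in(-.085,0,.085): print(m+k*y)
plan(*(m-.085*y),0.141,-6.4)
```

```text
[[ 0.3873 -0.4782  0.024 ]
 [ 0.4183 -0.2008  0.024 ]
 [ 0.5497 -0.2139  0.024 ]
 [ 0.5183 -0.4948  0.024 ]]
[np.float64(0.2791), np.float64(0.132), np.float64(0.2827), np.float64(0.132)] [ 0.46840998 -0.34692697  0.024     ]
-6.382707186479529
[ 0.45896061 -0.4314001 ]
[ 0.46840998 -0.34692697]
[ 0.47785934 -0.26245384]
t 31.95 LIN [-0.0008, -0.0911, 0.0001] ROT [-0.01, 0.01, 0.05] pos [0.4683, -0.3408, 0.1411] F [-0.9, 0.4, -0.2] g 0.522
```

>>> apply_moves --commands '[{"linear": [0, -0.045, 0], "delta_rot": [0, 0, 0], "fingers": 255}, {"linear": [0, -0.088, 0], "delta_rot": [0, 0, 0], "fingers": 255}, {"linear": [0, -0.088, 0], "delta_rot": [0, 0, 0], "fingers": 255}, {"linear": [0, -0.088, 0], "delta_rot": [0, 0, 0], "fingers": 255}, {"linear": [0, -0.088, 0.02], "delta_rot": [0, 0, 0], "fingers": 255}, {"linear": [0, -0.088, 0.05], "delta_rot": [0, 0, 0], "fingers": 255}, {"linear": [0, -0.088, 0.07], "delta_rot": [0, 0, 0], "fingers": 255}, {"linear": [0, -0.088, 0.08], "delta_rot": [0, 0, 0], "fingers": 255}]'

```text
time: 32.75
tool_pos: [0.4575, -0.4263, 0.0582]
tool_rot: [-0.001, 0.055, 0.998, 0.002]
contact_force: [-0.0, 0.5, -0.2]
gripper_width: 0.533
```

Run:
```python
from h import *
plan(.459,-.4314,0.017,-6.4)
near('wrist19',0)
```

```text
t 32.75 LIN [-0.0022, -0.0051, 0.0412] ROT [0.19, -0.18, 0.06] pos [0.4575, -0.4263, 0.0582] F [-0.0, 0.5, -0.2] g 0.533
t 32.75 pos [ 0.4575 -0.4263  0.0582] F [-0.   0.5 -0.2] g 0.533
```

View pics/wrist19.png

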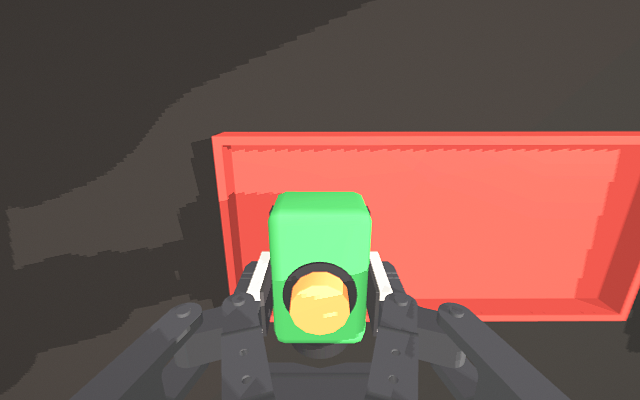

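>>> apply_moves --commands '[{"linear": [0, 0, 0.012], "delta_rot": [0, 0, 0], "fingers": 255}, {"linear": [0, 0, 0.022], "delta_rot": [0, 0, 0], "fingers": 255}, {"linear": [0, 0, 0.03], "delta_rot": [0, 0, 0], "fingers": 255}, {"linear": [0, 0, 0.036], "delta_rot": [0, 0, 0], "fingers": 255}, {"linear": [0, 0, 0.04], "delta_rot": [0, 0, 0], "fingers": 255}, {"linear": [0, 0, 0.042], "delta_rot": [0, 0, 0], "fingers": 255}, {"linear": [0, 0, 0.042], "delta_rot": [0, 0, 0], "fingers": 255}, {"linear": [0, 0, 0.042], "delta_rot": [0, 0, 0], "fingers": 255}]'

```text
time: 33.6
tool_pos: [0.4584, -0.4293, 0.0193]
tool_rot: [0.0, 0.056, 0.998, -0.0]
contact_force: [1.1, -0.2, -1.7]
gripper_width: 0.523
```

>>> apply_moves --commands '[{"linear": [0, 0, 0.001], "delta_rot": [0, 0, 0], "fingers": 255}, {"linear": [0, 0, 0.002], "delta_rot": [0, 0, 0], "fingers": 255}, {"linear": [0, 0, 0.002], "delta_rot": [0, 0, 0], "fingers": 255}, {"linear": [0, 0, 0.002], "delta_rot": [0, 0, 0], "fingers": 85}, {"linear": [0, 0, 0.002], "delta_rot": [0, 0, 0], "fingers": 85}, {"linear": [0, 0, 0.002], "delta_rot": [0, 0, 0], "fingers": 85}, {"linear": [0, 0, 0.002], "delta_rot": [0, 0, 0], "fingers": 85}, {"linear": [0, 0, 0.002], "delta_rot": [0, 0, 0], "fingers": 85}]'

```text
time: 34.4
tool_pos: [0.4583, -0.4292, 0.017]
tool_rot: [0.0, 0.056, 0.998, -0.0]
contact_force: [-0.6, 0.5, -0.5]
gripper_width: 0.67
```

>>> apply_moves --commands '[{"linear": [0, 0, -0.02], "delta_rot": [0, 0, 0], "fingers": 85}, {"linear": [0, 0, -0.05], "delta_rot": [0, 0, 0], "fingers": 85}, {"linear": [0, 0, -0.1], "delta_rot": [0, 0, 0], "fingers": 85}, {"linear": [0, 0.03, -0.134], "delta_rot": [0, 0, 0], "fingers": 0}, {"linear": [0, 0.08, -0.134], "delta_rot": [0, 0, 0], "fingers": 0}, {"linear": [0, 0.1, -0.134], "delta_rot": [0, 0, 0], "fingers": 0}, {"linear": [0, 0.1, -0.134], "delta_rot": [0, 0, 0], "fingers": 0}, {"linear": [0, 0.1, -0.134], "delta_rot": [0, 0, 0], "fingers": 0}]'

```text
time: 35.2
tool_pos: [0.4691, -0.3295, 0.1502]
tool_rot: [-0.0, 0.056, 0.998, -0.0]
contact_force: [0.5, 0.3, -0.0]
gripper_width: 0.999
```

Run:
```python
from h import *
plan(.437,-.136,0.15,-22)
im,c,h=near('wrist20',0)
wl2(im,c,.048)
```

```text
t 35.2 LIN [0.0534, 0.1888, 0.0003] ROT [-0.01, -0.05, 15.63] pos [0.4691, -0.3295, 0.1502] F [0.5, 0.3, -0.0] g 0.999
t 35.2 pos [ 0.4691 -0.3295  0.1502] F [ 0.5  0.3 -0. ] g 0.999
cap px [547.9 134.8] P [ 0.4334 -0.143 ] dia 20.8 yaw -22.4 size [69, 45] facectr [ 0.4326 -0.1377]
cap px [201.1 202.3] P [ 0.4583 -0.4286] dia 28.0 yaw -6.6 size [75, 52] facectr [ 0.4527 -0.4241]
cap px [539.7 271.3] P [ 0.5593 -0.134 ] dia 23.5 yaw 10.3 size [87, 45] facectr [ 0.5514 -0.1326]
```

View pics/wrist20.png

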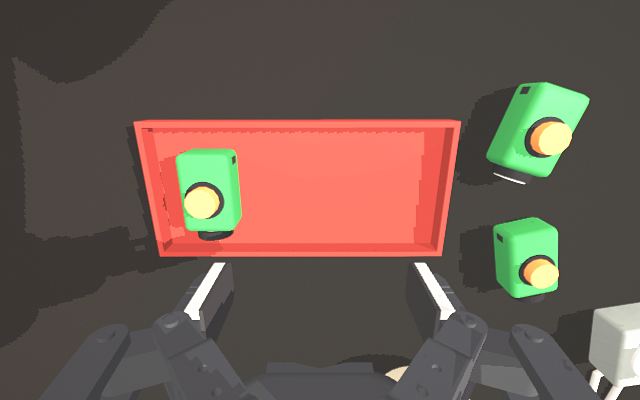

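L4 sits flat in the tray at about (205, 190). Next L5 at (0.437, -0.136), yaw -22°.

>>> apply_moves --commands '[{"linear": [0.014, 0.047, 0], "delta_rot": [0, 0, 4], "fingers": 0}, {"linear": [0.028, 0.094, 0], "delta_rot": [0, 0, 8], "fingers": 0}, {"linear": [0.042, 0.141, 0], "delta_rot": [0, 0, 12], "fingers": 0}, {"linear": [0.053, 0.185, 0], "delta_rot": [0, 0, 15.5], "fingers": 0}, {"linear": [0.053, 0.189, 0], "delta_rot": [0, 0, 15.5], "fingers": 0}, {"linear": [0.053, 0.189, 0], "delta_rot": [0, 0, 15.5], "fingers": 0}, {"linear": [0.053, 0.189, 0], "delta_rot": [0, 0, 15.5], "fingers": 0}, {"linear": [0.053, 0.189, 0], "delta_rot": [0, 0, 15.5], "fingers": 0}]'

```text
time: 36.05
tool_pos: [0.4381, -0.1374, 0.1509]
tool_rot: [-0.0, 0.191, 0.982, -0.0]
contact_force: [0.6, 0.2, -0.0]
gripper_width: 0.998
```

Run:
```python
from h import *
im,c,h=near('wrist21',0)
wl2(im,c,.048)
plan(.437,-.136,0.011,-22)
```

```text
t 36.05 pos [ 0.4381 -0.1374  0.1509] F [ 0.6  0.2 -0. ] g 0.998
cap px [314.3 195.3] P [ 0.4313 -0.1386] dia 18.6 yaw -22.1 size [73, 45] facectr [ 0.43   -0.1335]
cap px [176.9 266.9] P [ 0.4478 -0.2822] dia 152.7 yaw -6.5 size [80, 75] facectr [ 0.4519 -0.4147]
cap px [371.8 305.1] P [ 0.5553 -0.1296] dia 21.0 yaw 7.5 size [85, 47] facectr [ 0.551  -0.1282]
cap px [ 52.4 323.9] P [ 0.4577 -0.4299] dia 29.5 yaw -6.5 size [80, 75] facectr [ 0.4519 -0.4147]
t 36.1 LIN [0.0014, 0.0008, 0.1399] ROT [-0.01, -0.01, -0.03] pos [0.4381, -0.1373, 0.1509] F [-0.8, -1.1, 0.2] g 1.003
```

View pics/wrist21.png

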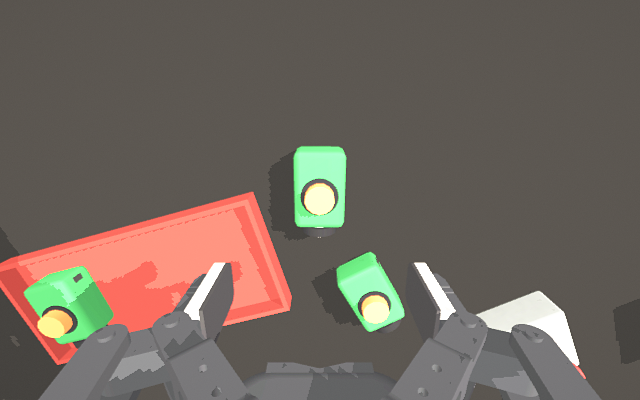

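>>> apply_moves --commands '[{"linear": [0.001, 0.001, 0.04], "delta_rot": [0, 0, 0], "fingers": 40}, {"linear": [0.001, 0.001, 0.08], "delta_rot": [0, 0, 0], "fingers": 40}, {"linear": [0.001, 0.001, 0.11], "delta_rot": [0, 0, 0], "fingers": 40}, {"linear": [0.001, 0.001, 0.13], "delta_rot": [0, 0, 0], "fingers": 40}, {"linear": [0.001, 0.001, 0.139], "delta_rot": [0, 0, 0], "fingers": 40}, {"linear": [0.001, 0.001, 0.14], "delta_rot": [0, 0, 0], "fingers": 40}, {"linear": [0.001, 0.001, 0.14], "delta_rot": [0, 0, 0], "fingers": 40}, {"linear": [0.001, 0.001, 0.14], "delta_rot": [0, 0, 0], "fingers": 40}]'

```text
time: 36.9
tool_pos: [0.4386, -0.1355, 0.0124]
tool_rot: [0.001, 0.19, 0.982, -0.0]
contact_force: [0.6, -0.4, 0.5]
gripper_width: 0.844
```

>>> apply_moves --commands '[{"linear": [0, 0, 0], "delta_rot": [0, 0, 0], "fingers": 255}, {"linear": [0, 0, 0], "delta_rot": [0, 0, 0], "fingers": 255}, {"linear": [0, 0, 0], "delta_rot": [0, 0, 0], "fingers": 255}, {"linear": [0, 0, 0], "delta_rot": [0, 0, 0], "fingers": 255}, {"linear": [0, 0, 0], "delta_rot": [0, 0, 0], "fingers": 255}, {"linear": [0, 0, 0], "delta_rot": [0, 0, 0], "fingers": 255}, {"linear": [0, 0, 0], "delta_rot": [0, 0, 0], "fingers": 255}, {"linear": [0, 0, 0], "delta_rot": [0, 0, 0], "fingers": 255}]'

```text
time: 37.7
tool_pos: [0.4384, -0.1352, 0.0122]
tool_rot: [0.001, 0.19, 0.982, -0.0]
contact_force: [-0.4, 1.3, 6.3]
gripper_width: 0.529
```

>>> apply_moves --commands '[{"linear": [0, 0, -0.02], "delta_rot": [0, 0, 0], "fingers": 255}, {"linear": [0, 0, -0.05], "delta_rot": [0, 0, 0], "fingers": 255}, {"linear": [0, 0, -0.08], "delta_rot": [0, 0, 0], "fingers": 255}, {"linear": [0, 0, -0.1], "delta_rot": [0, 0, 0], "fingers": 255}, {"linear": [0, 0, -0.1], "delta_rot": [0, 0, 0], "fingers": 255}, {"linear": [0, 0, -0.1], "delta_rot": [0, 0, 0], "fingers": 255}, {"linear": [0, 0, -0.1], "delta_rot": [0, 0, 0], "fingers": 255}, {"linear": [0, 0, -0.1], "delta_rot": [0, 0, 0], "fingers": 255}]'

```text
time: 38.5
tool_pos: [0.4361, -0.1341, 0.1088]
tool_rot: [-0.002, 0.19, 0.982, 0.0]
contact_force: [-0.6, -0.1, -1.7]
gripper_width: 0.526
```

Run:
```python
from h import *
near('wrist22',0)
plan(0.4684,-.3469,0.11,-6.4)
```

```text
t 38.5 pos [ 0.4361 -0.1341  0.1088] F [-0.6 -0.1 -1.7] g 0.526
t 38.55 LIN [-0.1092, -0.1854, -0.0012] ROT [0.04, -0.18, -15.52] pos [0.4363, -0.1342, 0.1091] F [0.3, -0.2, -0.6] g 0.526
```

View pics/wrist22.png

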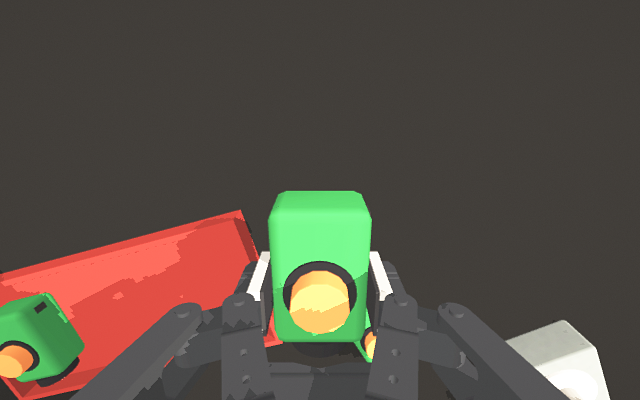

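>>> apply_moves --commands '[{"linear": [-0.023, -0.04, 0], "delta_rot": [0, 0, -3], "fingers": 255}, {"linear": [-0.046, -0.08, 0], "delta_rot": [0, 0, -6], "fingers": 255}, {"linear": [-0.069, -0.12, 0], "delta_rot": [0, 0, -9], "fingers": 255}, {"linear": [-0.092, -0.16, 0], "delta_rot": [0, 0, -12], "fingers": 255}, {"linear": [-0.107, -0.186, 0], "delta_rot": [0, 0, -15.5], "fingers": 255}, {"linear": [-0.107, -0.186, 0], "delta_rot": [0, 0, -15.5], "fingers": 255}, {"linear": [-0.107, -0.186, 0], "delta_rot": [0, 0, -15.5], "fingers": 255}, {"linear": [-0.107, -0.186, 0], "delta_rot": [0, 0, -15.5], "fingers": 255}]'

```text
time: 39.35
tool_pos: [0.4667, -0.3458, 0.1099]
tool_rot: [-0.001, 0.056, 0.998, 0.001]
contact_force: [-0.2, -0.2, -0.8]
gripper_width: 0.527
```

Run:
```python
from h import *
near('wrist23',0)
plan(0.4684,-.3460,0.017,-6.4)
```

```text
t 39.35 pos [ 0.4667 -0.3458  0.1099] F [-0.2 -0.2 -0.8] g 0.527
t 39.4 LIN [-0.0017, -0.0002, 0.0931] ROT [0.07, -0.06, 0.02] pos [0.4668, -0.3457, 0.1101] F [-0.2, 0.8, -0.8] g 0.526
```

View pics/wrist23.png

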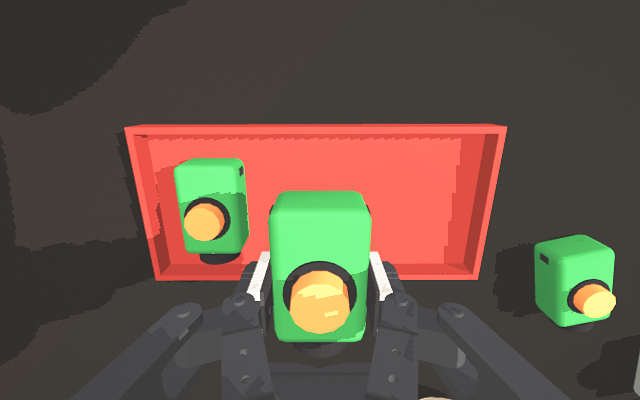

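>>> apply_moves --commands '[{"linear": [0, 0, 0.03], "delta_rot": [0, 0, 0], "fingers": 255}, {"linear": [0, 0, 0.055], "delta_rot": [0, 0, 0], "fingers": 255}, {"linear": [0, 0, 0.07], "delta_rot": [0, 0, 0], "fingers": 255}, {"linear": [0, 0, 0.08], "delta_rot": [0, 0, 0], "fingers": 255}, {"linear": [0, 0, 0.087], "delta_rot": [0, 0, 0], "fingers": 255}, {"linear": [0, 0, 0.092], "delta_rot": [0, 0, 0], "fingers": 255}, {"linear": [0, 0, 0.094], "delta_rot": [0, 0, 0], "fingers": 255}, {"linear": [0, 0, 0.094], "delta_rot": [0, 0, 0], "fingers": 255}]'

```text
time: 40.2
tool_pos: [0.4677, -0.3476, 0.0176]
tool_rot: [0.001, 0.056, 0.998, -0.0]
contact_force: [0.3, -1.0, -1.4]
gripper_width: 0.523
```

>>> apply_moves --commands '[{"linear": [0, 0, 0], "delta_rot": [0, 0, 0], "fingers": 255}, {"linear": [0, 0, 0], "delta_rot": [0, 0, 0], "fingers": 255}, {"linear": [0, 0, 0], "delta_rot": [0, 0, 0], "fingers": 85}, {"linear": [0, 0, 0], "delta_rot": [0, 0, 0], "fingers": 85}, {"linear": [0, 0, 0], "delta_rot": [0, 0, 0], "fingers": 85}, {"linear": [0, 0, 0], "delta_rot": [0, 0, 0], "fingers": 85}, {"linear": [0, 0, 0], "delta_rot": [0, 0, 0], "fingers": 85}, {"linear": [0, 0, 0], "delta_rot": [0, 0, 0], "fingers": 85}]'

```text
time: 41.0
tool_pos: [0.4671, -0.3472, 0.0169]
tool_rot: [0.0, 0.056, 0.998, -0.0]
contact_force: [-0.5, -0.2, 0.2]
gripper_width: 0.667
```

>>> apply_moves --commands '[{"linear": [0, 0, -0.02], "delta_rot": [0, 0, 0], "fingers": 85}, {"linear": [0, 0, -0.05], "delta_rot": [0, 0, 0], "fingers": 85}, {"linear": [0, 0, -0.1], "delta_rot": [0, 0, 0], "fingers": 85}, {"linear": [0, 0.03, -0.134], "delta_rot": [0, 0, 0], "fingers": 0}, {"linear": [0, 0.08, -0.134], "delta_rot": [0, 0, 0], "fingers": 0}, {"linear": [0, 0.1, -0.134], "delta_rot": [0, 0, 0], "fingers": 0}, {"linear": [0, 0.1, -0.134], "delta_rot": [0, 0, 0], "fingers": 0}, {"linear": [0, 0.1, -0.134], "delta_rot": [0, 0, 0], "fingers": 0}]'

```text
time: 41.8
tool_pos: [0.4783, -0.2478, 0.1509]
tool_rot: [-0.0, 0.056, 0.998, -0.0]
contact_force: [-0.4, 0.1, 0.6]
gripper_width: 1.002
```

Run:
```python
from h import *
im,c,h=near('wrist24',0)
wl2(im,c,.048)
plan(.564,-.129,0.15,8)
```

```text
t 41.8 pos [ 0.4783 -0.2478  0.1509] F [-0.4  0.1  0.6] g 1.002
cap px [104.9 201.9] P [ 0.4582 -0.4286] dia 28.9 yaw -6.4 size [74, 61] facectr [ 0.4529 -0.4205]
cap px [201.4 202.1] P [ 0.4675 -0.3469] dia 27.7 yaw -6.4 size [74, 52] facectr [ 0.4617 -0.3423]
cap px [456.2 274. ] P [ 0.5633 -0.1286] dia 25.6 yaw 7.9 size [73, 42] facectr [ 0.5577 -0.1299]
t 41.85 LIN [-0.0719, 0.1282, 0.0007] ROT [-0.02, -0.01, -14.43] pos [0.4782, -0.2483, 0.1507] F [0.4, -1.2, -0.5] g 1.002
```

View pics/wrist24.png

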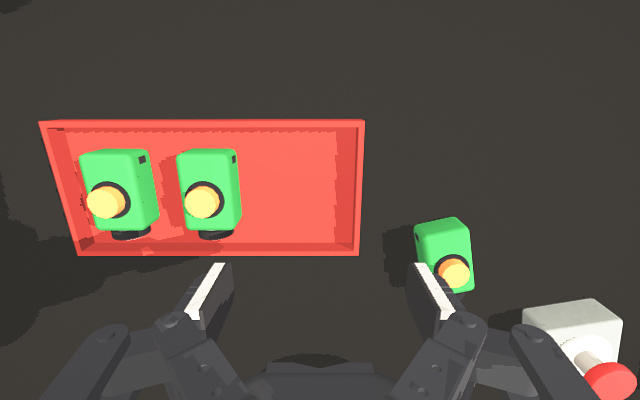

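Both lie flat in the tray. Now L3 at (0.564, -0.129), yaw 8°.

>>> apply_moves --commands '[{"linear": [-0.022, 0.04, 0], "delta_rot": [0, 0, -4], "fingers": 0}, {"linear": [-0.044, 0.08, 0], "delta_rot": [0, 0, -8], "fingers": 0}, {"linear": [-0.066, 0.12, 0], "delta_rot": [0, 0, -12], "fingers": 0}, {"linear": [-0.072, 0.128, 0], "delta_rot": [0, 0, -14.5], "fingers": 0}, {"linear": [-0.072, 0.128, 0], "delta_rot": [0, 0, -14.5], "fingers": 0}, {"linear": [-0.072, 0.128, 0], "delta_rot": [0, 0, -14.5], "fingers": 0}, {"linear": [-0.072, 0.128, 0], "delta_rot": [0, 0, -14.5], "fingers": 0}, {"linear": [-0.072, 0.128, 0], "delta_rot": [0, 0, -14.5], "fingers": 0}]'

```text
time: 42.65
tool_pos: [0.5636, -0.1299, 0.1508]
tool_rot: [-0.0, -0.069, 0.998, -0.0]
contact_force: [-0.2, 0.0, 0.2]
gripper_width: 1.002
```

Run:
```python
from h import *
im,c,h=near('wrist25',0)
wl2(im,c,.048)
plan(.564,-.129,0.011,8)
```

```text
t 42.65 pos [ 0.5636 -0.1299  0.1508] F [-0.2  0.   0.2] g 1.002
cap px [35.6 35. ] P [ 0.4664 -0.3473] dia 28.3 yaw -11.1 size [41, 3] facectr [ 0.4695 -0.3825]
cap px [319.8 202.5] P [ 0.5643 -0.1283] dia 25.4 yaw 7.9 size [71, 43] facectr [ 0.5588 -0.1286]
t 42.7 LIN [-0.0005, 0.0007, 0.1398] ROT [-0.01, -0.01, -0.04] pos [0.5636, -0.1297, 0.1508] F [-0.4, 1.1, -0.2] g 1.003
```

View pics/wrist25.png

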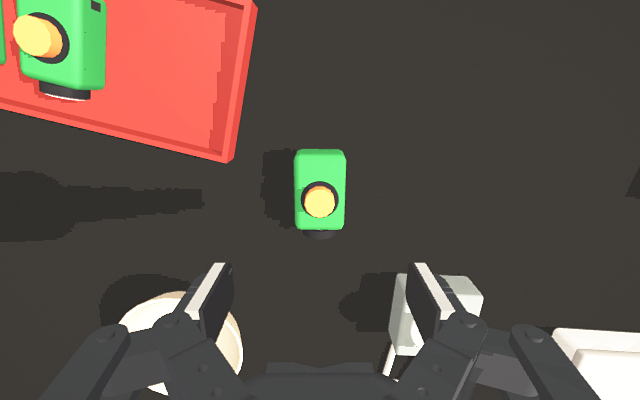

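>>> apply_moves --commands '[{"linear": [-0.001, 0.001, 0.04], "delta_rot": [0, 0, 0], "fingers": 0}, {"linear": [-0.001, 0.001, 0.08], "delta_rot": [0, 0, 0], "fingers": 0}, {"linear": [-0.001, 0.001, 0.11], "delta_rot": [0, 0, 0], "fingers": 0}, {"linear": [-0.001, 0.001, 0.13], "delta_rot": [0, 0, 0], "fingers": 0}, {"linear": [-0.001, 0.001, 0.138], "delta_rot": [0, 0, 0], "fingers": 0}, {"linear": [-0.001, 0.001, 0.14], "delta_rot": [0, 0, 0], "fingers": 0}, {"linear": [-0.001, 0.001, 0.14], "delta_rot": [0, 0, 0], "fingers": 0}, {"linear": [-0.001, 0.001, 0.14], "delta_rot": [0, 0, 0], "fingers": 0}]'

```text
time: 43.5
tool_pos: [0.5663, -0.1281, 0.0127]
tool_rot: [0.001, -0.07, 0.998, -0.001]
contact_force: [0.2, 0.0, 0.1]
gripper_width: 1.0
```

>>> apply_moves --commands '[{"linear": [0, 0, 0], "delta_rot": [0, 0, 0], "fingers": 255}, {"linear": [0, 0, 0], "delta_rot": [0, 0, 0], "fingers": 255}, {"linear": [0, 0, 0], "delta_rot": [0, 0, 0], "fingers": 255}, {"linear": [0, 0, 0], "delta_rot": [0, 0, 0], "fingers": 255}, {"linear": [0, 0, 0], "delta_rot": [0, 0, 0], "fingers": 255}, {"linear": [0, 0, 0], "delta_rot": [0, 0, 0], "fingers": 255}, {"linear": [0, 0, 0], "delta_rot": [0, 0, 0], "fingers": 255}, {"linear": [0, 0, 0], "delta_rot": [0, 0, 0], "fingers": 255}]'

```text
time: 44.3
tool_pos: [0.5658, -0.1278, 0.0118]
tool_rot: [0.001, -0.07, 0.998, -0.0]
contact_force: [-0.1, -0.2, 5.4]
gripper_width: 0.525
```

>>> apply_moves --commands '[{"linear": [0, 0, -0.02], "delta_rot": [0, 0, 0], "fingers": 255}, {"linear": [0, 0, -0.05], "delta_rot": [0, 0, 0], "fingers": 255}, {"linear": [0, 0, -0.08], "delta_rot": [0, 0, 0], "fingers": 255}, {"linear": [0, 0, -0.1], "delta_rot": [0, 0, 0], "fingers": 255}, {"linear": [0, 0, -0.1], "delta_rot": [0, 0, 0], "fingers": 255}, {"linear": [0, 0, -0.1], "delta_rot": [0, 0, 0], "fingers": 255}, {"linear": [0, 0, -0.1], "delta_rot": [0, 0, 0], "fingers": 255}, {"linear": [0, 0, -0.1], "delta_rot": [0, 0, 0], "fingers": 255}]'

```text
time: 45.1
tool_pos: [0.5637, -0.127, 0.1085]
tool_rot: [-0.002, -0.07, 0.998, 0.001]
contact_force: [0.0, -0.1, -3.1]
gripper_width: 0.525
```

Run:
```python
from h import *
near('wrist26',0)
plan(0.4778,-.2630,0.11,-6.4)
```

```text
t 45.1 pos [ 0.5637 -0.127   0.1085] F [ 0.  -0.1 -3.1] g 0.525
t 45.15 LIN [0.1043, -0.1224, -0.001] ROT [0.07, -0.18, 14.47] pos [0.5639, -0.1271, 0.1089] F [-0.5, 0.0, -2.0] g 0.524
```

View pics/wrist26.png

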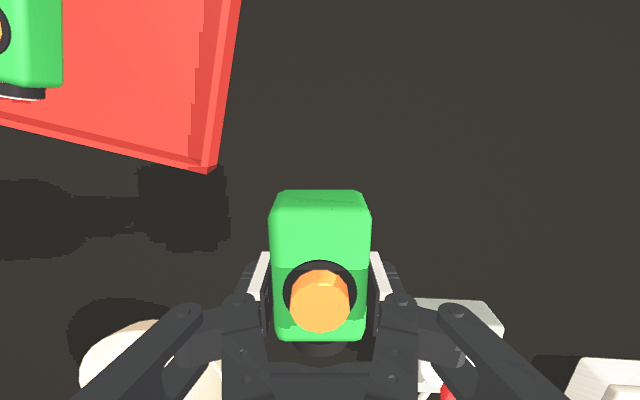

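>>> apply_moves --commands '[{"linear": [0.026, -0.03, 0], "delta_rot": [0, 0, 4], "fingers": 255}, {"linear": [0.052, -0.06, 0], "delta_rot": [0, 0, 8], "fingers": 255}, {"linear": [0.078, -0.09, 0], "delta_rot": [0, 0, 12], "fingers": 255}, {"linear": [0.106, -0.122, 0], "delta_rot": [0, 0, 14.5], "fingers": 255}, {"linear": [0.106, -0.122, 0], "delta_rot": [0, 0, 14.5], "fingers": 255}, {"linear": [0.106, -0.122, 0], "delta_rot": [0, 0, 14.5], "fingers": 255}, {"linear": [0.106, -0.122, 0], "delta_rot": [0, 0, 14.5], "fingers": 255}, {"linear": [0.106, -0.122, 0], "delta_rot": [0, 0, 14.5], "fingers": 255}]'

```text
time: 45.95
tool_pos: [0.4777, -0.2622, 0.1106]
tool_rot: [-0.0, 0.055, 0.998, 0.0]
contact_force: [0.1, 0.8, -1.2]
gripper_width: 0.523
```

Run:
```python
from h import *
near('wrist27',0)
plan(0.4778,-.2630,0.017,-6.4)
```

```text
t 45.95 pos [ 0.4777 -0.2622  0.1106] F [ 0.1  0.8 -1.2] g 0.523
t 46.0 LIN [-0.0002, -0.0008, 0.0937] ROT [0.02, -0.02, 0.09] pos [0.4777, -0.2622, 0.1107] F [1.1, 0.4, -1.6] g 0.523
```

View pics/wrist27.png

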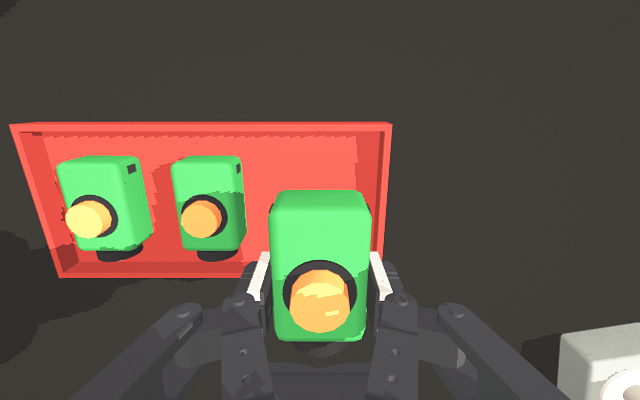

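>>> apply_moves --commands '[{"linear": [0, -0.002, 0.03], "delta_rot": [0, 0, 0], "fingers": 255}, {"linear": [0, -0.002, 0.055], "delta_rot": [0, 0, 0], "fingers": 255}, {"linear": [0, -0.002, 0.07], "delta_rot": [0, 0, 0], "fingers": 255}, {"linear": [0, -0.002, 0.08], "delta_rot": [0, 0, 0], "fingers": 255}, {"linear": [0, -0.002, 0.087], "delta_rot": [0, 0, 0], "fingers": 255}, {"linear": [0, -0.002, 0.092], "delta_rot": [0, 0, 0], "fingers": 255}, {"linear": [0, -0.002, 0.094], "delta_rot": [0, 0, 0], "fingers": 255}, {"linear": [0, -0.002, 0.094], "delta_rot": [0, 0, 0], "fingers": 255}]'

```text
time: 46.8
tool_pos: [0.4773, -0.2654, 0.0173]
tool_rot: [0.0, 0.056, 0.998, -0.0]
contact_force: [0.5, -0.1, -1.4]
gripper_width: 0.529
```

>>> apply_moves --commands '[{"linear": [0, 0, 0], "delta_rot": [0, 0, 0], "fingers": 255}, {"linear": [0, 0, 0], "delta_rot": [0, 0, 0], "fingers": 255}, {"linear": [0, 0, 0], "delta_rot": [0, 0, 0], "fingers": 85}, {"linear": [0, 0, 0], "delta_rot": [0, 0, 0], "fingers": 85}, {"linear": [0, 0, 0], "delta_rot": [0, 0, 0], "fingers": 85}, {"linear": [0, 0, 0], "delta_rot": [0, 0, 0], "fingers": 85}, {"linear": [0, 0, 0], "delta_rot": [0, 0, 0], "fingers": 85}, {"linear": [0, 0, 0], "delta_rot": [0, 0, 0], "fingers": 85}]'

```text
time: 47.6
tool_pos: [0.477, -0.2652, 0.0169]
tool_rot: [0.0, 0.056, 0.998, -0.0]
contact_force: [0.2, -0.3, -0.4]
gripper_width: 0.662
```

>>> apply_moves --commands '[{"linear": [0, 0, -0.02], "delta_rot": [0, 0, 0], "fingers": 85}, {"linear": [0, 0, -0.05], "delta_rot": [0, 0, 0], "fingers": 85}, {"linear": [0, 0, -0.1], "delta_rot": [0, 0, 0], "fingers": 85}, {"linear": [0, 0.05, -0.15], "delta_rot": [0, 0, 0], "fingers": 255}, {"linear": [0, 0.1, -0.2], "delta_rot": [0, 0, 0], "fingers": 255}, {"linear": [0, 0.15, -0.23], "delta_rot": [0, 0, 0], "fingers": 255}, {"linear": [0, 0.2, -0.23], "delta_rot": [0, 0, 0], "fingers": 255}, {"linear": [0, 0.24, -0.23], "delta_rot": [0, 0, 0], "fingers": 255}]'

```text
time: 48.4
tool_pos: [0.501, -0.0578, 0.2443]
tool_rot: [0.002, 0.057, 0.998, -0.0]
contact_force: [0.5, -0.3, -0.4]
gripper_width: 0.005
```

Run:
```python
from h import *
im,c,h=near('wrist28',0)
wl2(im,c,.048)
plan(.45,0,0.25,0)
a=grab('side','side28');grab('top','top28')
cv2.imwrite('pics/side28z.png',cv2.resize(a[140:400,200:420],None,fx=2.7,fy=2.3,interpolation=2)[:,:,::-1])
```

```text
t 48.4 pos [ 0.501  -0.0578  0.2443] F [ 0.5 -0.3 -0.4] g 0.005
cap px [611.1 118.8] P [0.4763 0.2611] dia 24.4 yaw -2.9 size [71, 38] facectr [0.4721 0.2646]
cap px [170.6 165.5] P [ 0.4724 -0.2229] dia 29.0 yaw -6.5 size [68, 48] facectr [ 0.4723 -0.2569]
cap px [ 65.6 173.6] P [ 0.468  -0.3443] dia 25.4 yaw -6.2 size [68, 49] facectr [ 0.4629 -0.3392]
cap px [105.6 161.5] P [ 0.4596 -0.2942] dia 24.1 yaw -6.5 size [70, 53] facectr [ 0.4632 -0.3374]
cap px [138.4 173.4] P [ 0.4771 -0.2618] dia 25.2 yaw -6.5 size [68, 48] facectr [ 0.4723 -0.2569]
cap px [  2.6 173.9] P [ 0.4602 -0.416 ] dia 11.9 yaw -6.5 size [69, 34] facectr [ 0.4551 -0.4133]
t 48.45 LIN [0.0567, 0.0453, -0.0051] ROT [0.27, 0.31, -6.09] pos [0.5016, -0.051, 0.245] F [0.0, 5.0, 0.6] g -0.0
```

View pics/wrist28.png

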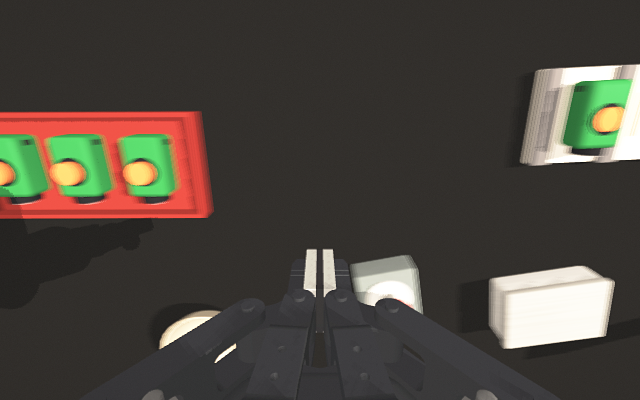

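View pics/side28z.png

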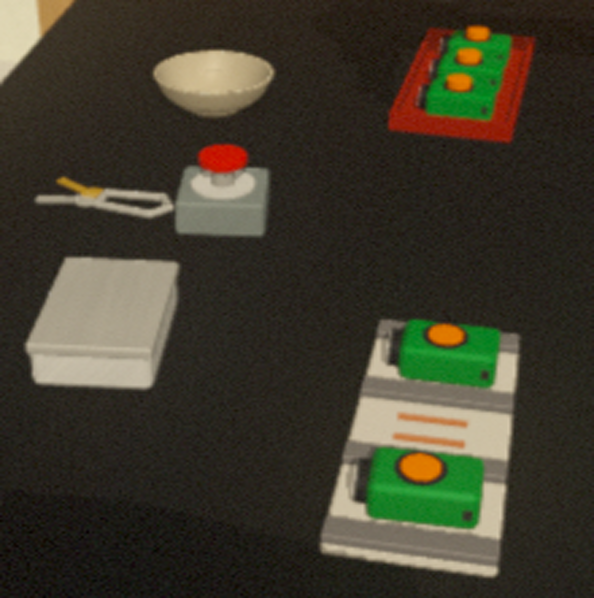

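View pics/top28.png

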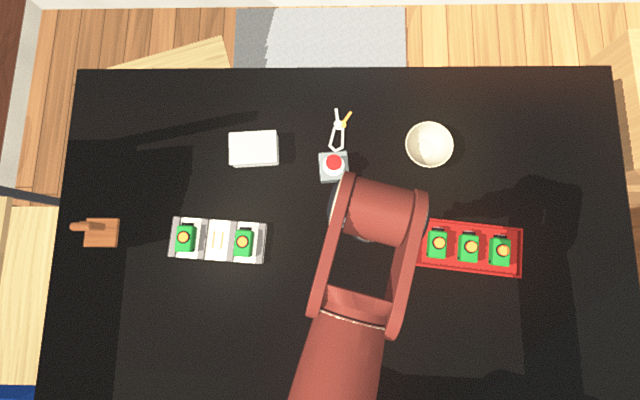

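Run:
```python
from h import *
a=cv2.imread('pics/top28.png')[:,:,::-1];b=cv2.imread('pics/side28.png')[:,:,::-1]
ct,cs=cam('top'),cam('side')
def red(im,x0,x1,y0,y1):
    m=masks(im)['red'].copy();k=np.zeros_like(m);k[y0:y1,x0:x1]=255
    o=max(blobs(m&k,10),key=lambda o:o[1][4]);return o[0],o[1][4]
p,q=red(a,310,355,140,180),red(b,260,310,190,225)
print(p,q,ray(ct,*p[0],.074),ray(cs,*q[0],.074),tri(ct,p[0],cs,q[0]))
plan(.684,.011,.14,0)
```

```text
(array([333.44366197, 161.43661972]), np.int32(142)) (array([282.02415459, 208.1352657 ]), np.int32(207)) [0.68575648 0.01137052 0.074     ] [0.68525879 0.01028498 0.074     ] (array([0.68531126, 0.01135175, 0.07467207]), np.float64(0.0003677611375457024))
t 48.55 LIN [-0.1748, 0.0869, 0.1028] ROT [-0.03, 0.12, -6.14] pos [0.5007, -0.0567, 0.2425] F [0.3, -1.3, 0.8] g 0.001
```

>>> apply_moves --commands '[{"linear": [-0.04, 0.02, 0.02], "delta_rot": [0, 0, -1], "fingers": 255}, {"linear": [-0.08, 0.04, 0.04], "delta_rot": [0, 0, -2], "fingers": 255}, {"linear": [-0.12, 0.06, 0.06], "delta_rot": [0, 0, -4], "fingers": 255}, {"linear": [-0.16, 0.08, 0.08], "delta_rot": [0, 0, -6], "fingers": 255}, {"linear": [-0.175, 0.087, 0.1], "delta_rot": [0, 0, -6], "fingers": 255}, {"linear": [-0.175, 0.087, 0.1], "delta_rot": [0, 0, -6], "fingers": 255}, {"linear": [-0.175, 0.087, 0.1], "delta_rot": [0, 0, -6], "fingers": 255}, {"linear": [-0.175, 0.087, 0.1], "delta_rot": [0, 0, -6], "fingers": 255}]'

```text
time: 49.35
tool_pos: [0.6836, 0.0067, 0.1427]
tool_rot: [0.001, 0.004, 1.0, -0.0]
contact_force: [-0.5, 0.8, 1.2]
gripper_width: -0.003
```

Run:
```python
from h import *
im,c,h=near('wrist29',0)
plan(.685,.011,.085,0)
```

```text
t 49.35 pos [0.6836 0.0067 0.1427] F [-0.5  0.8  1.2] g -0.003
t 49.4 LIN [-0.001, 0.0042, 0.0582] ROT [-0.02, 0.12, -0.49] pos [0.6838, 0.0069, 0.1432] F [0.0, -0.6, 0.5] g 0.005
```

View pics/wrist29.png

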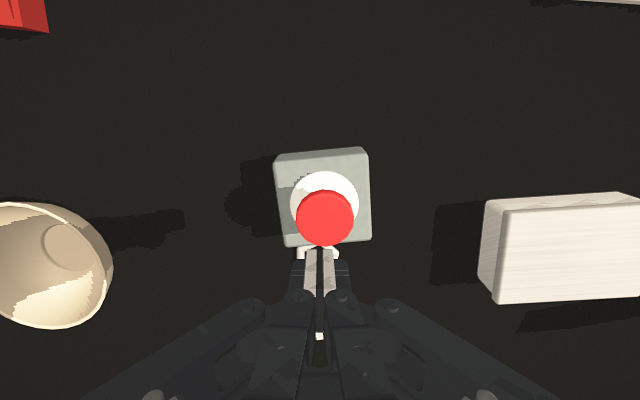

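>>> apply_moves --commands '[{"linear": [-0.001, 0.003, 0.03], "delta_rot": [0, 0, 0], "fingers": 255}, {"linear": [-0.001, 0.003, 0.05], "delta_rot": [0, 0, 0], "fingers": 255}, {"linear": [-0.001, 0.003, 0.06], "delta_rot": [0, 0, 0], "fingers": 255}, {"linear": [-0.001, 0.003, 0.07], "delta_rot": [0, 0, 0], "fingers": 255}, {"linear": [-0.001, 0.003, 0.078], "delta_rot": [0, 0, 0], "fingers": 255}, {"linear": [-0.001, 0.003, 0.084], "delta_rot": [0, 0, 0], "fingers": 255}, {"linear": [-0.001, 0.003, 0.088], "delta_rot": [0, 0, 0], "fingers": 255}, {"linear": [-0.001, 0.003, 0.088], "delta_rot": [0, 0, 0], "fingers": 255}]'

```text
time: 50.2
tool_pos: [0.6854, 0.0105, 0.0566]
tool_rot: [0.0, 0.004, 1.0, -0.0]
contact_force: [-7.7, -0.6, 8.4]
gripper_width: 0.002
```

>>> apply_moves --commands '[{"linear": [0, 0, 0.001], "delta_rot": [0, 0, 0], "fingers": 255}, {"linear": [0, 0, 0.002], "delta_rot": [0, 0, 0], "fingers": 255}, {"linear": [0, 0, 0.003], "delta_rot": [0, 0, 0], "fingers": 255}, {"linear": [0, 0, 0.003], "delta_rot": [0, 0, 0], "fingers": 255}, {"linear": [0, 0, 0.003], "delta_rot": [0, 0, 0], "fingers": 255}, {"linear": [0, 0, 0.003], "delta_rot": [0, 0, 0], "fingers": 255}, {"linear": [0, 0, 0.003], "delta_rot": [0, 0, 0], "fingers": 255}, {"linear": [0, 0, 0.003], "delta_rot": [0, 0, 0], "fingers": 255}]'

```text
time: 51.0
tool_pos: [0.6856, 0.0105, 0.0559]
tool_rot: [0.0, 0.004, 1.0, -0.0]
contact_force: [-10.7, 0.7, 17.9]
gripper_width: 0.001
```

Fully down, at its stop (z 0.056, 18 N). Lift, retreat and check.

>>> apply_moves --commands '[{"linear": [0, 0, -0.02], "delta_rot": [0, 0, 0], "fingers": 255}, {"linear": [0, 0, -0.05], "delta_rot": [0, 0, 0], "fingers": 255}, {"linear": [0, 0, -0.1], "delta_rot": [0, 0, 0], "fingers": 255}, {"linear": [0, 0, -0.15], "delta_rot": [0, 0, 0], "fingers": 255}, {"linear": [0.05, 0, -0.18], "delta_rot": [0, 0, 0], "fingers": 255}, {"linear": [0.1, 0, -0.2], "delta_rot": [0, 0, 0], "fingers": 255}, {"linear": [0.15, 0, -0.23], "delta_rot": [0, 0, 0], "fingers": 255}, {"linear": [0.2, 0, -0.26], "delta_rot": [0, 0, 0], "fingers": 255}]'

```text
time: 51.8
tool_pos: [0.5079, 0.0121, 0.2977]
tool_rot: [0.001, 0.004, 1.0, -0.0]
contact_force: [0.8, -0.8, 1.6]
gripper_width: 0.001
```

>>> apply_moves --commands '[{"linear": [0.05, 0, -0.03], "delta_rot": [0, 0, 0], "fingers": 255}, {"linear": [0.08, 0, -0.03], "delta_rot": [0, 0, 0], "fingers": 255}, {"linear": [0.08, 0, -0.03], "delta_rot": [0, 0, 0], "fingers": 255}, {"linear": [0.08, 0, -0.03], "delta_rot": [0, 0, 0], "fingers": 255}, {"linear": [0.08, 0, -0.03], "delta_rot": [0, 0, 0], "fingers": 255}, {"linear": [0.08, 0, -0.03], "delta_rot": [0, 0, 0], "fingers": 255}, {"linear": [0.08, 0, -0.03], "delta_rot": [0, 0, 0], "fingers": 255}, {"linear": [0.08, 0, -0.03], "delta_rot": [0, 0, 0], "fingers": 255}]'

```text
time: 52.6
tool_pos: [0.4298, 0.0128, 0.3252]
tool_rot: [-0.001, 0.004, 1.0, 0.0]
contact_force: [-1.4, 0.1, -0.0]
gripper_width: 0.001
```

Run:
```python
from h import *
im,c,h=near('wrist30',0)
wl2(im,c,.051)
a=grab('side','side30')
cv2.imwrite('pics/side30z.png',cv2.resize(a[140:400,200:420],None,fx=2.7,fy=2.3,interpolation=2)[:,:,::-1])
dk=np.array([.4801,.3299]);tr=np.array([.4684,-.3469])
```

```text
t 52.6 pos [0.4298 0.0128 0.3252] F [-1.4  0.1 -0. ] g 0.001
cap px [ 10.  182.4] P [ 0.457  -0.4239] dia 27.7 yaw -6.3 size [76, 57] facectr [ 0.4531 -0.4106]
cap px [ 68.1 188.4] P [ 0.4664 -0.3442] dia 27.9 yaw -6.1 size [74, 64] facectr [ 0.4599 -0.3365]
cap px [485.6 191.1] P [0.4751 0.2513] dia 24.0 yaw -3.5 size [73, 42] facectr [0.4731 0.2583]
cap px [126.6 192.4] P [ 0.473  -0.2621] dia 23.8 yaw -5.9 size [77, 58] facectr [ 0.4702 -0.2573]
cap px [594.9 197.6] P [0.4862 0.4104] dia 23.8 yaw -0.7 size [73, 43] facectr [0.4843 0.4209]
```

View pics/wrist30.png

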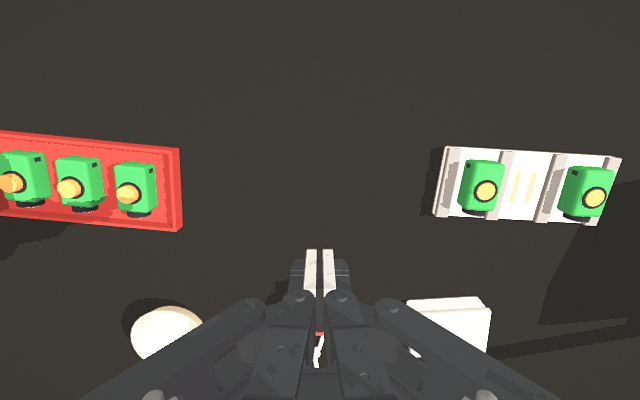

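View pics/side30z.png

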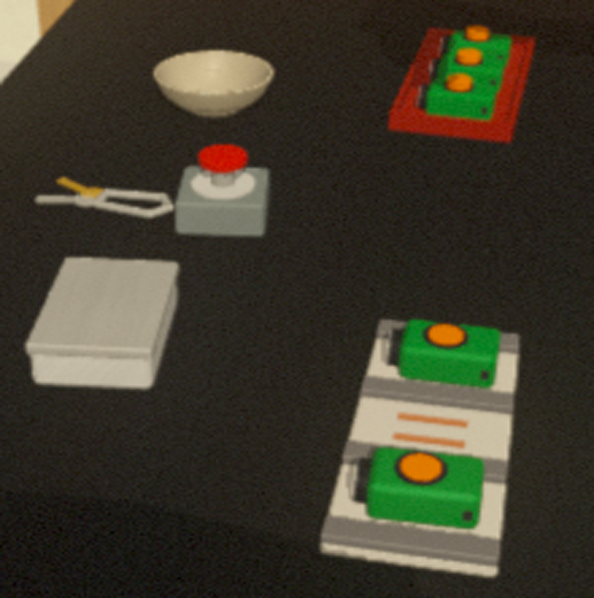

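Everything is in place: two lights in the dock with buttons in, three in the tray with buttons out, the plunger up, the bystanders where they were and the arm clear. Handing in.

Run:
```python
from h import *
print(job_done())
```

```text
the job is handed in; nothing more can be done
None
```

The job is done and handed in at about 53 s of the 210 s allowed; the hand-in itself reports no verdict. Five lights were present, and I clicked each to its stop (tip at 39 mm, 18–24 N).

- **Dock:** Two buttons stayed in. Those lights lie in the outer two bays, within about 2 mm of the bay middles, buttons still in.
- **Tray:** Three buttons sprang back. Those lights lie flat, side by side, in the red repair tray, button up.
- **Timer:** I pushed the plunger to its stop once (tip at 56 mm, 18 N), and the last side picture shows it up again.
- **Left alone:** The bowl, tin and keys show no movement in the last pictures, and the arm was clear of everything at hand-in.

**Checks that disagreed:**
- Two-view triangulation put the button tops about 6 mm too low, so I placed lights by wrist-camera rays at the known heights instead.
- One colour-mask reading of the far docked light gave a yaw of -0.7°, against the dock's -4°. I put this down to the slanted view, and the pictures show it sitting between the ribs.

I saw no knocked light and no grip slip.

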